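Change the fume extractor's filter and rack the spares

TASK

Change the filter on the wood-burning fume extractor: first knock its dust down with two full strokes of the shaker lever, each time to the stop and letting it spring right back, then take the used filter out (push down, turn it a quarter turn anticlockwise, lift) and stand it upright in the waste bin. Fit one of the new filters in its place, pushed in against the spring, turned clockwise and let go so that it seats locked, and push all the other new filters, upright and in single file, fully in between the rails of the spares rack. Leave the plaque, scissors and pencil where they lie.

Things in the scene. Friction and masses are not known exactly. Their poses are not given: they have to be found in the camera images.
- extractor: Grey steel desktop fume extractor, a box 200 x 200 x 130 mm fixed on the table. Its front (red switch, round dial) looks along its -x, towards the robot. Origin: centre of its underside; z up. On its top plate: the black round filter collar in the middle and the shaker lever round the collar's foot
- socket (a point): Axis of the bayonet collar at the level of the top plate (130 mm above the table); axes as the extractor's. Collar: 108 mm across, 32 mm high above this point, bore 72 mm. Locked: filter seated with its underside 11 mm above this point, grip along the extractor's x. Not locked: 6 mm or lower while turned under the rim, about 20 mm while loose on the spring in the openings
- opening (a point): Middle of one of two opposite openings in the collar's rim, top of the rim. They lie on the line 1.40 rad (80 degrees) anticlockwise from above from the extractor's x. A filter goes in or out only with its x axis (grip, lugs) on this line, within 0.08 rad; half a turn makes no difference
- pocket (a point): Above one of two opposite locking pockets in the collar, on the extractor's x line, top of the rim. Press the filter down to 0-5 mm above socket, turn it 1.40 rad clockwise from above to a stop (on this line or up to 0.1 rad past it), let go: the spring lifts it 5 mm or more into the pockets. Unlock: press down to 0-5 mm, turn anticlockwise to a stop, lift
- plunger (a joint): Travel of the flat spring plate in the collar, m: 0 = free, its top 20 mm above socket; 0.020 = fully down. It pushes a filter up with 4.5 N at first touch, 8 N when seated, 12.5 N fully down
- shaker (a joint): The shaker lever, turning about the vertical axis through socket: 0 = home, 0.87 = at its stop; positive is anticlockwise from above (seen from the robot, the knob at the extractor's front goes from left to right). A spring drives it home: about 1.5 N at the knob at home, 5 N at the stop
- shaker_knob (a point): Top centre of the lever's upright black knob, a round post 18 mm across, 42 mm tall, whose top is 52 mm above the extractor's top plate; 112 mm from the collar's axis, at the extractor's front
- used: The used filter, brownish, locked in the collar at the start. Same shape as filter1. 112 mm tall; origin: centre of its flat underside; z up, x along its grip and lugs. Up to 310 g
- filter1: New filter, white pleats, upright at the table's right; may be absent. 88 mm across, 112 mm tall, 180-290 g. Origin: centre of its flat underside, x along grip. Spigot 66 mm across up to z = 32 mm, two lugs along +x and -x (12 mm wide, out to 43 mm, z = 8 to 16 mm); body 88 mm across, z = 32 to 78; grip bar on top 50 mm long (x), 16 mm thick (y), z = 78 to 112
- filter2: A new filter like filter1; may be absent
- filter3: A new filter like filter1; may be absent
- filter4: A new filter like filter1; may be absent
- rack_mouth (a point): Mouth of the spares rack fixed on the table at the left: two aluminium guide rails 94 mm apart inside, 285 mm long. Point: on the table, middle of the mouth, where the straight rails begin; x runs into the rack, y left. Low flared wings (38-54 mm high) reach 32 mm out before it. A filter is fully in when its axis is 44 mm past this point; each pushes on those before it
- rack: The spares rack; same origin and axes as rack_mouth. Its back plate is at x = 285 mm (room for three filters). Lips on the rails, 82 to 86 mm above the table, leave a gap of 68 mm: filters (body top at 78 mm) can only slide in upright on the table through the mouth, their grips passing between the lips
- bin: Open steel waste bin, fixed, 145 x 145 mm outside, 65 mm high, walls and floor about 4 mm, before the extractor's front. Origin: centre of its underside
- plaque: Bystander: round wooden plaque 150 mm across with scalloped edge and burnt pattern, 12 mm thick, lying flat. Origin: centre of its underside
- scissors: Bystander: scissors 170 mm long lying flat. Origin: middle, on the table
- pencil: Bystander: blue pencil 170 mm long lying flat. Origin: middle, on the table
Mind the look-alikes: they are no part of the job. Leave any blue or red look-alike of the filter3 alone.

How it is judged:
By the outcome, as a careful person would: the job done as asked, in the order asked, and still so for the second after the job is handed in, with the robot touching nothing.
Of filter1, filter2, filter3, filter4 only 2 to 3 are there at a start; the rules pass over those that are not, and their reading is None.
At some moment in a run one of filter1, filter2, filter3, filter4 may be knocked a few centimetres aside while the robot is not near it.
It also fails if it takes over 210 s, if anything falls off the work surface, if the arm or the gripper's body presses on something with over 40 N, if the wrist force passes 120 N, or if a joint passes its speed limit or range.

ROBOT

A 6-joint arm with a two-finger parallel gripper is mounted at the origin on the work surface. World frame = base frame: x ahead of the robot, y to its left, z up, the work surface at z = 0. Lengths are in m, angles in rad, forces in N, time in s.
With the tool pointing down it reaches from about 0.275 to 0.825 m from the base axis. Payload 4.9 kg.
Tool frame: the origin (TCP) lies at the very end of the fingers, on their centre line; the grasp point (between the pads) lies 19 mm behind it; z points along the fingers, y is the line along which they close (so a half turn about z gives the same grasp; the last joint's range is limited). The gripper opens to 85 mm and grips with 20 to 120 N. Pads are 22 mm wide; open, the fingers measure 114 mm over their backs; the gripper's body (76 mm by 85 mm) begins 54 mm behind the grasp point. The pads swing forward as they close: fully open they stand 13 mm farther back than shut.
Start: joints at [-1.246, 0.326, -0.193, 1.052, 0, 1.437], TCP at [0.244, -0.493, 0.231] pointing down, gripper open.
Joint ranges: [-2.65, 2.65], [-0.97, 1.79], [-1.3, 1.35], [-1.93, 2.1], [-1.47, 1.37], [-3.14, 3.14]. Speed limits (rad/s): [2.57, 2.57, 3.14, 3.14, 3.14, 3.14].

INTERFACE

Orientations are given as a unit quaternion [w, x, y, z].
In Python, from rig import read_state, capture, finish_job, find_in gives the robot as it stands.
- The arm moves only by the tool play_rows, never from a script. Its argument "targets" is a list of rows, each a list of 6 numbers: the shift along the tool's x, y, z in cm, then the turn, a rotation vector about the tool's x, y, z in rad. In form: [[dx, dy, dz, ax, ay, az], ...]. A call has 1 to 20 rows; each row shifts and turns the commanded pose from where the row before left it, along the tool's axes as they then stand; what a row does not reach is not made up. A row lasts 1/12 s, in which the tool goes at most 41.7 mm and 7.16 degrees, less where a joint would pass 70% of its speed; a pose out of reach is approached as far as the arm can. A call is refused whole if a number of a shift passes 4.17 or a number of a turn 0.125, either way. A call with a gripper value outside its range is refused whole. "grip" is the opening, from 0 (shut) to 1 (fully open), set as the call begins (left out, the last holds). The fingers move at their own pace and stop on an object; "grip_force" is the grip in N (left out, the last holds). Time passes only in rows, so rows that do not move let the fingers close. It gives the time, the measured TCP pose, the force, the opening and the grip force at its end, in the units of the state.
- read_state(): the state, without advancing time (a new reading comes with each control period).
- capture(name): name is "side" or "top" or "wrist"; returns a dict with "image" (480x640x3 uint8, red, green, blue), "z_map" (480x640 float32, m along the optical axis (not along the pixel's ray), 0 where there is no reading), "K" (3x3 intrinsics, pixels), "dist_coeffs" ([k1, k2, p1, p2, k3] as OpenCV has them; the pictures are not rectified), "origin" and "orientation" of the camera in the world. Camera axes: x right, y up, looking along -z (the intrinsics and any distortion apply to the point x, -y, -z); pixel columns grow to the right and rows downward; lengths in m; the calibration is good to about 2 mm. A picture is of the moment at which its call begins.
- finish_job(): hands the job in; it is judged then, once.
Trained networks look in a picture, given as the dict that the camera call returned (one of the last four; its "shot" number tells which), for a name from the list of things; names that differ only in an ending like _2 or _b are one class to them, and where a whole thing is asked for, a point or a joint stands for the part that bears it (a point fixed in the world has none). Each returns a list of dicts, best first, with "conf" (0 to 1); they miss things now and then, are a little off and sometimes report something else, mostly with a low value. They report only what shows in the picture. A call takes as long as a camera call. They do not tell look-alikes from the thing itself.
- find_in(picture, target): "location" ([x, y, z] in m, in world coordinates, good to about 4 mm: the middle of the surface that is visible of it).
The state is a dict: "time_s": time; "qpos": joint angles; "qvel": joint speeds; "joint_efforts": joint torques, N m; "position": TCP position; "orientation": TCP orientation; "wrist_force": force on the tool from outside, world axes, zero at the start; "moment": the same for the moment, N m; "finger_gap": finger opening in m; "finger_force": force on a finger pad.
Only numpy, scipy, OpenCV 4.12 (cv2) and the standard library are available. Lean on these libraries where they do the work, as an engineer would, in place of code of your own. Each camera call takes 0.05 s, during which the arm holds its last target. There are 200 camera calls.

## Working session

There is one attempt and no reset: what is moved stays moved. The work goes in short steps, Python scripts to look and compute and a tool call to move; the robot and the scene stay as the last step left them, time stands still between calls to the robot, and variables do not carry over. Pictures are saved under pics/ and viewed, at most 14 in all, crops included, and the job is handed in when it is done.

Besides the shell and the picture viewer there is one more tool, called after "Request:" by a JSON object that holds its "api" and its "payload". play_rows: Moves the arm, as the interface text tells. Its arguments: {"type":"object","properties":{"targets":{"type":"array"},"grip":{"type":"number"},"grip_force":{"type":"number"}},"required":["targets"]}

```bash
ls; mkdir -p pics
cat > h.py <<'E'
import numpy as np, cv2
from rig import read_state, capture, finish_job, find_in
from scipy.spatial.transform import Rotation as R
def Rq(q): return R.from_quat([q[1],q[2],q[3],q[0]])
def world(p):
    "world xyz map of picture"
    K=np.array(p["K"]);d=np.array(p["dist_coeffs"]);h,w=p["z_map"].shape
    uv=np.stack(np.meshgrid(np.arange(w),np.arange(h)),-1).reshape(-1,1,2).astype(float)
    n=cv2.undistortPoints(uv,K,d).reshape(h,w,2);z=p["z_map"]
    c=np.stack([n[...,0]*z,-n[...,1]*z,-z],-1)
    W=Rq(p["orientation"]).apply(c.reshape(-1,3)).reshape(h,w,3)+np.array(p["origin"])
    W[z==0]=np.nan
    return W
def save(p,name,box=None,s=1):
    im=p["image"][...,::-1]
    if box: im=im[box[1]:box[3],box[0]:box[2]]
    cv2.imwrite("pics/"+name,cv2.resize(im,None,fx=s,fy=s))
def st():
    s=read_state();print("t",round(s["time_s"],2),"pos",np.round(s["position"],4),"R",np.round(Rq(s["orientation"]).as_matrix(),3).tolist(),"F",np.round(s["wrist_force"],1),"gap",round(s["finger_gap"],4),"q",np.round(s["qpos"],3));return s
E
cat > a.py <<'E'
from h import *
st()
for c in ["top","side"]:
    p=capture(c);save(p,c+"0.png");np.save(c+"0.npy",world(p))
    print(c,np.round(p["origin"],3))
    for t in ["extractor","shaker_knob","used","filter1","filter3","rack","rack_mouth","bin","plaque","scissors","pencil"]:
        print(t,[(np.round(r["location"],3).tolist(),round(r["conf"],2)) for r in find_in(p,t)])
E
python3 a.py
```

```text
pics
t 0.0 pos [ 0.2434 -0.4926  0.2305] R [[0.897, 0.443, -0.001], [0.443, -0.897, 0.002], [0.0, -0.002, -1.0]] F [-0.3  0.4 -1. ] gap 0.0852 q [-1.246  0.327 -0.194  1.052  0.     1.437]
top [ 0.327 -0.087  1.08 ]
extractor [([0.612, -0.03, 0.131], 0.67), ([0.659, 0.263, 0.083], 0.46)]
shaker_knob [([0.594, -0.004, 0.138], 0.92), ([0.42, -0.252, 0.077], 0.38)]
used [([0.644, -0.026, 0.216], 0.57)]
filter1 [([0.571, -0.249, 0.08], 0.87), ([0.423, -0.25, 0.076], 0.74), ([0.566, -0.382, 0.077], 0.73), ([0.312, -0.474, 0.075], 0.69), ([0.724, -0.401, 0.08], 0.63), ([0.41, -0.397, 0.076], 0.6)]
filter3 [([0.571, -0.249, 0.08], 0.87), ([0.423, -0.25, 0.076], 0.74), ([0.566, -0.382, 0.077], 0.73), ([0.312, -0.474, 0.075], 0.69), ([0.724, -0.401, 0.08], 0.63), ([0.41, -0.397, 0.076], 0.6)]
rack [([0.664, 0.263, 0.084], 0.94), ([0.595, -0.003, 0.135], 0.34)]
rack_mouth [([0.657, 0.262, 0.086], 0.61)]
bin [([0.433, -0.004, 0.002], 0.97), ([0.596, -0.004, 0.137], 0.67)]
plaque [([0.738, -0.245, 0.015], 0.62), ([0.565, -0.38, 0.077], 0.49)]
scissors [([0.283, -0.321, 0.009], 0.62)]
pencil [([0
[... 176 characters left out ...]
d [([0.645, -0.043, 0.219], 0.94)]
filter1 [([0.569, -0.408, 0.078], 0.96), ([0.572, -0.268, 0.081], 0.91), ([0.32, -0.502, 0.076], 0.72), ([0.42, -0.278, 0.076], 0.68), ([0.725, -0.424, 0.074], 0.55)]
filter3 [([0.569, -0.408, 0.078], 0.96), ([0.572, -0.268, 0.081], 0.91), ([0.32, -0.502, 0.076], 0.72), ([0.42, -0.278, 0.076], 0.68), ([0.725, -0.424, 0.074], 0.55)]
rack [([0.612, 0.323, 0.072], 0.71), ([0.284, -0.321, 0.004], 0.49)]
rack_mouth [([0.612, 0.327, 0.069], 0.75), ([0.594, -0.011, 0.141], 0.26)]
bin [([0.432, 0.012, 0.028], 0.77)]
plaque [([0.736, -0.251, 0.015], 0.62), ([0.284, -0.321, 0.003], 0.16)]
scissors [([0.286, -0.319, 0.006], 0.94)]
pencil [([0.432, 0.159, 0.01], 0.51)]
```

View pics/top0.png

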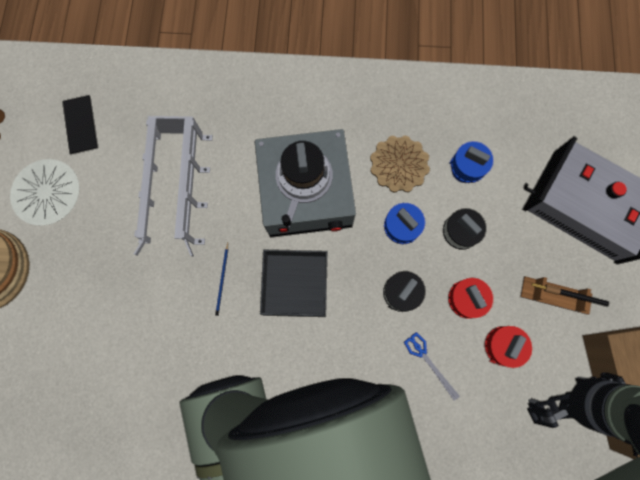

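View pics/side0.png

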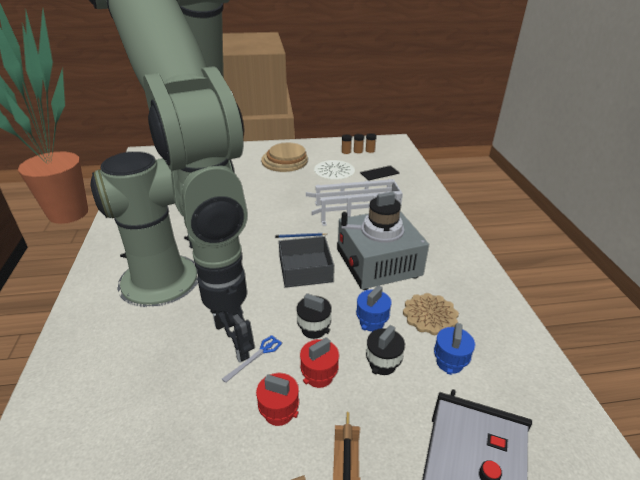

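Candidates in the top view: white/black (405,291) and (465,228); blue look-alikes (404,222), (473,161); red look-alikes (471,297), (510,346). Only the white-pleated pair are real. The used filter is at (302,158), the knob at (286,220), the bin at (295,283), and the rack mouth near (165,243).

```bash
cat > b.py <<'E'
from h import *
cs=[]
def rect(W,c,r,z0,z1,name):
    P=W.reshape(-1,3);m=(np.hypot(P[:,0]-c[0],P[:,1]-c[1])<r)&(P[:,2]>z0)&(P[:,2]<z1);P=P[m]
    if len(P)<8: print(name,"few",len(P));return
    (cx,cy),(w,h),a=cv2.minAreaRect((P[:,:2]*1000).astype(np.float32))
    if w<h: w,h,a=h,w,a+90
    print(name,"n",len(P),"c",round(cx,1),round(cy,1),"size",round(w,1),round(h,1),"ang",round((a+90)%180-90,1),"medz",round(np.median(P[:,2])*1000,1),"mean",np.round(P[:,:2].mean(0)*1000,1))
for c in ["top","side"]:
    W=np.load(c+"0.npy");print(c)
    rect(W,(.423,-.25),.06,.105,.12,"gripA"); rect(W,(.566,-.382),.06,.105,.12,"gripB")
    rect(W,(.423,-.25),.06,.07,.085,"bodyA"); rect(W,(.566,-.382),.06,.07,.085,"bodyB")
    rect(W,(.64,-.02),.06,.243,.262,"gripU")
    rect(W,(.64,-.02),.2,.125,.136,"plate")
    rect(W,(.64,-.02),.08,.156,.168,"collar")
    rect(W,(.5308,.02),.04,.176,.188,"knob")
    rect(W,(.43,0),.12,.058,.072,"binrim")
    rect(W,(.62,.27),.2,.078,.095,"racklips")
    rect(W,(.5,.3),.13,.03,.06,"wings")
p=capture("side");save(p,"crop.png",(230,270,490,430),2.5)
E
python3 b.py
```

```text
top
gripA n 186 c 423.8 -257.7 size 49.5 16.1 ang -34.1 medz 112.3 mean [ 423.6 -257.3]
gripB n 183 c 574.0 -391.7 size 49.8 16.5 ang 46.6 medz 112.2 mean [ 573.4 -391. ]
bodyA n 1083 c 424.1 -257.8 size 87.1 84.5 ang -86.4 medz 78.6 mean [ 423.3 -256.8]
bodyB n 947 c 574.1 -392.0 size 88.2 85.5 ang -42.5 medz 78.7 mean [ 571.6 -389.3]
gripU n 215 c 652.8 -24.7 size 49.4 15.8 ang 10.3 medz 253.4 mean [651.8 -24.9]
plate n 5201 c 653.5 -24.6 size 200.9 200.2 ang 10.5 medz 130.6 mean [647.6 -27.1]
collar n 476 c 639.4 -27.9 size 108.0 79.4 ang -77.7 medz 162.4 mean [624.3 -28.6]
knob n 63 c 545.1 4.0 size 16.4 16.3 ang -79.4 medz 182.2 mean [544.8   3.2]
binrim n 540 c 453.5 -13.2 size 192.3 145.0 ang 2.0 medz 65.0 mean [436.   -8.4]
racklips n 2283 c 653.1 295.5 size 292.3 113.5 ang 2.2 medz 86.4 mean [656.3 292.8]
wings n 408 c 541.9 282.1 size 151.8 132.1 ang -5.1 medz 48.4 mean [538.9 285.1]
side
gripA n 132 c 423.7 -258.0 size 49.8 18.2 ang -32.9 medz 112.5 mean [ 423.  -259.5]
gripB n 144 c 573.7 -391.3 size 53.4 16.3 ang 46.2 medz 112.5 mean [ 572.3 -394. ]
bodyA n 525 c 423.9 -257.9 size 88.2 87.3 ang -79.6 medz 79.6 mean [ 422.  -270.4]
bodyB n 745 c 572.8 -392.1 size 87.2 87.0 ang 59.7 medz 79.2 mean [ 571.3 -398.4]
gripU n 115 c 652.8 -23.8 size 50.2 21.1 ang 10.6 medz 252.4 mean [651.9 -27.8]
plate n 1617 c 652.2 -24.1 size 207.1 206.0 ang -79.7 medz 131.9 mean [649.2 -63. ]
collar n 329 c 649.3 -37.8 size 107.1 83.5 ang -17.9 medz 163.4 mean [645.7 -50.5]
knob n 28 c 545.4 3.4 size 17.3 14.5 ang 79.6 medz 182.8 mean [544.9   2. ]
binrim n 422 c 453.4 -12.8 size 192.7 152.0 ang 2.0 medz 64.5 mean [435.9 -17.3]
racklips n 656 c 652.5 293.8 size 292.7 119.1 ang 3.4 medz 87.7 mean [645.2 288.4]
wings n 402 c 549.7 293.8 size 148.7 139.6 ang 2.8 medz 49.6 mean [547.6 290.5]
```

View pics/crop.png

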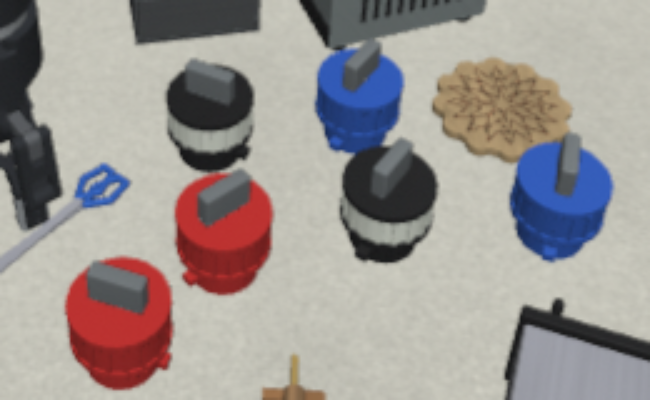

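```bash
cat >> h.py <<'E'
def go(x,y,z,head,s=None,n=None,maxmm=38):
    "constant row to a tool-down pose (heading of tool x in deg)"
    if s is None: s=read_state();p0=np.array(s["position"]);M=Rq(s["orientation"]).as_matrix();h0=np.degrees(np.arctan2(M[1,0],M[0,0]))
    else: p0=np.array(s[:3]);h0=s[3]
    d=np.array([x,y,z])-p0;dh=(head-h0+180)%360-180
    if n is None: n=int(max(np.ceil(np.linalg.norm(d)*1000/maxmm),np.ceil(abs(np.radians(dh))/.115),1))
    de=np.radians(dh)/n;A=np.zeros((2,2))
    for k in range(n):
        a=np.radians(h0)+k*de;A+=np.array([[np.cos(a),np.sin(a)],[np.sin(a),-np.cos(a)]])
    v=np.linalg.solve(A,d[:2])*100/n*n
    print(f"{n} x [{v[0]:.3f},{v[1]:.3f},{-d[2]*100/n:.3f},0,0,{-de:.4f}]  from h {h0:.1f}")
    return [x,y,z,head]
E
cat > c.py <<'E'
from h import *
from b import rect
E
python3 - <<'E'
from h import *
W=np.load("top0.npy");P=W.reshape(-1,3)
def R2(m,n):
    Q=P[m];(cx,cy),(w,h),a=cv2.minAreaRect((Q[:,:2]*1000).astype(np.float32));print(n,len(Q),np.round([cx,cy,w,h,a],1))
z=P[:,2]
R2((abs(P[:,0]-.433)<.09)&(abs(P[:,1]+.004)<.1)&(z>.058)&(z<.072),"bin")
L=(z>.080)&(z<.092)&(P[:,0]>.52)&(P[:,0]<.78)
for lo,hi in[(.22,.29),(.29,.37)]:
    m=L&(P[:,1]>lo)&(P[:,1]<hi);Q=P[m]
    for x in (.54,.60,.66,.72,.76):
        q=Q[abs(Q[:,0]-x)<.012];print(x,np.round([q[:,1].min(),q[:,1].max()],4),end=" ")
    print()
Q=P[(z>.080)&(z<.092)&(P[:,1]>.2)&(P[:,1]<.38)];print("x range",Q[:,0].min(),Q[:,0].max())
s=go(.25,-.45,.30,26);s=go(.52,.06,.30,59,s);s=go(.557,.0331,.153,59,s)
E
```

```text
bin 521 [430.1 -14.1 145.5 145.1   2.1]
0.54 [0.238  0.2568] 0.6 [0.2367 0.2588] 0.66 [0.2426 0.261 ] 0.72 [0.2448 0.2641] 0.76 [0.2468 0.2649] 
0.54 [0.3234 0.3432] 0.6 [0.3267 0.3505] 0.66 [0.3287 0.3466] 0.72 [0.3304 0.3492] 0.76 [0.3326 0.3511] 
x range 0.5061676886065599 0.8006519228674025
3 x [0.826,-1.196,-2.291,0,0,0.0017]  from h 26.3
16 x [3.422,-1.289,-0.000,0,0,-0.0360]  from h 26.0
5 x [-0.080,0.911,2.940,0,0,-0.0000]  from h 59.0
```

Request:
{"api": "play_rows", "payload": {"targets": [[0.83,-1.2,-2.3,0,0,0],[0.83,-1.2,-2.3,0,0,0],[0.83,-1.2,-2.3,0,0,0],[3.42,-1.29,0,0,0,-0.036],[3.42,-1.29,0,0,0,-0.036],[3.42,-1.29,0,0,0,-0.036],[3.42,-1.29,0,0,0,-0.036],[3.42,-1.29,0,0,0,-0.036],[3.42,-1.29,0,0,0,-0.036],[3.42,-1.29,0,0,0,-0.036],[3.42,-1.29,0,0,0,-0.036],[3.42,-1.29,0,0,0,-0.036],[3.42,-1.29,0,0,0,-0.036],[3.42,-1.29,0,0,0,-0.036],[3.42,-1.29,0,0,0,-0.036],[3.42,-1.29,0,0,0,-0.036],[3.42,-1.29,0,0,0,-0.036],[3.42,-1.29,0,0,0,-0.036],[3.42,-1.29,0,0,0,-0.036]], "grip": 0, "grip_force": 60}}

```text
time_s: 2.83
position: [0.5174, 0.0633, 0.3004]
orientation: [0.0, 0.869, 0.495, 0.0]
wrist_force: [-0.1, -1.4, -0.4]
finger_gap: -0.0
finger_force: 0.0
```

Run:
```python
from h import *
st(); go(.557,.0331,.153,59,maxmm=25)
```

```text
t 2.83 pos [0.5174 0.0633 0.3004] R [[0.509, 0.861, 0.0], [0.861, -0.509, -0.0], [0.0, 0.0, -1.0]] F [-0.1 -1.4 -0.4] gap -0.0 q [-0.02   0.235 -0.139  1.196 -0.     2.085]
7 x [-0.081,0.707,2.105,0,0,0.0010]  from h 59.4
```

Request:
{"api": "play_rows", "payload": {"targets": [[-0.08,0.7,2.1,0,0,0],[-0.08,0.7,2.1,0,0,0],[-0.08,0.7,2.1,0,0,0],[-0.08,0.7,2.1,0,0,0],[-0.08,0.7,2.1,0,0,0],[-0.08,0.7,2.1,0,0,0],[-0.08,0.7,2.1,0,0,0],[0,0,0,0,0,0],[0,0,0,0,0,0]]}}

```text
time_s: 3.58
position: [0.5553, 0.0316, 0.1525]
orientation: [-0.001, 0.869, 0.494, -0.001]
wrist_force: [0.2, 0.6, -0.1]
finger_gap: 0.0002
finger_force: 0.0
```

Run:
```python
from h import *
st(); p=capture("side");save(p,"c1.png",(270,150,470,300),3)
```

```text
t 3.58 pos [0.5553 0.0316 0.1525] R [[0.511, 0.86, -0.003], [0.86, -0.511, 0.0], [-0.001, -0.003, -1.0]] F [ 0.2  0.6 -0.1] gap 0.0002 q [-0.076  0.404 -0.291  0.879  0.     2.031]
```

View pics/c1.png

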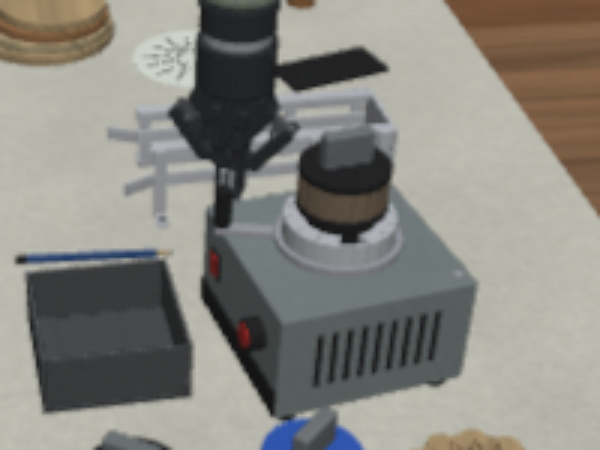

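The closed fingers stand just behind the knob at (225,220), with the used filter locked at (345,190).

Request:
{"api": "play_rows", "payload": {"targets": [[-0.68,0.02,0,0,0,-0.061],[-0.68,0.02,0,0,0,-0.061],[-0.68,0.02,0,0,0,-0.061],[-0.68,0.02,0,0,0,-0.061],[-0.68,0.02,0,0,0,-0.061],[-0.68,0.02,0,0,0,-0.061],[-0.68,0.02,0,0,0,-0.061],[-0.68,0.02,0,0,0,-0.061],[-0.68,0.02,0,0,0,-0.061],[-0.68,0.02,0,0,0,-0.061],[-0.68,0.02,0,0,0,-0.061],[-0.68,0.02,0,0,0,-0.061],[-0.68,0.02,0,0,0,-0.061],[-0.68,0.02,0,0,0,-0.061],[-0.68,0.02,0,0,0,-0.061]]}}

```text
time_s: 4.88
position: [0.5499, -0.0647, 0.1556]
orientation: [0.001, 0.559, 0.829, 0.003]
wrist_force: [2.0, 7.1, 0.3]
finger_gap: 0.0001
finger_force: 2.6
```

```bash
cat > k.py <<'E'
from h import *
s=st(); p=np.array(s["position"][:2])-[.653,-.0246]
print("tcp angle",np.degrees(np.arctan2(p[1],p[0]))%360,"rad",np.hypot(*p))
E
python3 k.py
```

```text
t 4.88 pos [ 0.5499 -0.0647  0.1556] R [[-0.375, 0.927, 0.004], [0.927, 0.374, 0.004], [0.002, 0.006, -1.0]] F [2.  7.1 0.3] gap 0.0001 q [-0.253  0.392 -0.301  0.875  0.005  0.934]
tcp angle 201.25060396494158 rad 0.11060697343222808
```

Request:
{"api": "play_rows", "payload": {"targets": [[-0.6,0.02,0,0,0,-0.05],[-0.4,0.02,0,0,0,-0.03],[0,0,0,0,0,0]]}}

```text
time_s: 5.13
position: [0.5522, -0.0706, 0.1555]
orientation: [-0.003, 0.526, 0.85, 0.005]
wrist_force: [-3.5, 14.8, 8.3]
finger_gap: 0.0002
finger_force: 7.4
```

```bash
python3 k.py
python3 - <<'E'
from h import *
p=capture("top");W=world(p);P=W.reshape(-1,3)
m=(np.hypot(P[:,0]-.653,P[:,1]+.0246)>.09)&(np.hypot(P[:,0]-.653,P[:,1]+.0246)<.13)&(P[:,2]>.17)&(P[:,2]<.19)&(P[:,0]<.6)
Q=P[m];print(len(Q),Q.mean(0) if len(Q) else "")
if len(Q): print(np.degrees(np.arctan2(Q[:,1].mean()+.0246,Q[:,0].mean()-.653))%360)
E
```

```text
t 5.13 pos [ 0.5522 -0.0706  0.1555] R [[-0.446, 0.895, 0.001], [0.895, 0.446, 0.011], [0.01, 0.006, -1.0]] F [-3.5 14.8  8.3] gap 0.0002 q [-0.266  0.401 -0.288  0.885  0.011  0.842]
tcp angle 204.51501714152718 rad 0.1108174681280878
0
```

Request:
{"api": "play_rows", "payload": {"targets": [[-0.4,0,0,0,0,0],[0,0,0,0,0,0],[0.4,0,0,0,0,0],[0.89,0.04,0,0,0,0.08],[0.89,0.04,0,0,0,0.08],[0.89,0.04,0,0,0,0.08],[0.89,0.04,0,0,0,0.08],[0.89,0.04,0,0,0,0.08],[0.89,0.04,0,0,0,0.08],[0.89,0.04,0,0,0,0.08],[0.89,0.04,0,0,0,0.08],[0.89,0.04,0,0,0,0.08],[0.89,0.04,0,0,0,0.08],[0.89,0.04,0,0,0,0.08],[0.89,0.04,0,0,0,0.08],[0.89,0.04,0,0,0,0.08],[0,0,0,0,0,0],[0,0,0,0,0,0]]}}

```text
time_s: 6.68
position: [0.5607, 0.0351, 0.1549]
orientation: [0.001, 0.879, 0.476, 0.001]
wrist_force: [-0.5, -0.3, 0.6]
finger_gap: -0.0
finger_force: 0.0
```

```bash
python3 k.py
python3 - <<'E'
from h import *
p=capture("top");W=world(p);P=W.reshape(-1,3)
from scipy import stats
m=(np.hypot(P[:,0]-.545,P[:,1]-.0035)<.02)&(P[:,2]>.17)&(P[:,2]<.19)
Q=P[m];print(len(Q),Q.mean(0) if len(Q) else "")
p=capture("side");W=world(p);P=W.reshape(-1,3)
m=(np.hypot(P[:,0]-.545,P[:,1]-.0035)<.012)&(P[:,2]>.17)&(P[:,2]<.19)
Q=P[m];print(len(Q),Q.mean(0) if len(Q) else "")
E
```

```text
t 6.68 pos [0.5607 0.0351 0.1549] R [[0.546, 0.838, 0.002], [0.838, -0.546, -0.0], [0.001, 0.002, -1.0]] F [-0.5 -0.3  0.6] gap -0.0 q [-0.069  0.407 -0.279  0.882 -0.     2.08 ]
tcp angle 147.09820806903593 rad 0.10996925711632197
68 [0.54426598 0.00312999 0.18156291]
39 [0.54455683 0.00112356 0.17967023]
```

Request:
{"api": "play_rows", "payload": {"targets": [[-0.68,0.02,0,0,0,-0.061],[-0.68,0.02,0,0,0,-0.061],[-0.68,0.02,0,0,0,-0.061],[-0.68,0.02,0,0,0,-0.061],[-0.68,0.02,0,0,0,-0.061],[-0.68,0.02,0,0,0,-0.061],[-0.68,0.02,0,0,0,-0.061],[-0.68,0.02,0,0,0,-0.061],[-0.68,0.02,0,0,0,-0.061],[-0.68,0.02,0,0,0,-0.061],[-0.68,0.02,0,0,0,-0.061],[-0.68,0.02,0,0,0,-0.061],[-0.68,0.02,0,0,0,-0.061],[-0.68,0.02,0,0,0,-0.061],[-0.68,0.02,0,0,0,-0.061],[-0.68,0.02,0,0,0,-0.061],[-0.5,0.02,0,0,0,-0.043],[-0.4,0,0,0,0,0],[0,0,0,0,0,0]]}}

```text
time_s: 8.37
position: [0.5518, -0.0712, 0.1539]
orientation: [-0.005, 0.535, 0.845, 0.006]
wrist_force: [-5.3, 19.8, 11.3]
finger_gap: -0.0003
finger_force: 10.3
```

```bash
python3 k.py
```

```text
t 8.37 pos [ 0.5518 -0.0712  0.1539] R [[-0.428, 0.904, -0.002], [0.904, 0.428, 0.015], [0.015, 0.004, -1.0]] F [-5.3 19.8 11.3] gap -0.0003 q [-0.269  0.404 -0.286  0.886  0.014  0.86 ]
tcp angle 204.7452881463188 rad 0.11142008786252407
```

At the stop again (20 N). Return and rise.

Request:
{"api": "play_rows", "payload": {"targets": [[0.4,0,0,0,0,0],[0.89,0.04,0,0,0,0.08],[0.89,0.04,0,0,0,0.08],[0.89,0.04,0,0,0,0.08],[0.89,0.04,0,0,0,0.08],[0.89,0.04,0,0,0,0.08],[0.89,0.04,0,0,0,0.08],[0.89,0.04,0,0,0,0.08],[0.89,0.04,0,0,0,0.08],[0.89,0.04,0,0,0,0.08],[0.89,0.04,0,0,0,0.08],[0.89,0.04,0,0,0,0.08],[0.89,0.04,0,0,0,0.08],[0.89,0.04,0,0,0,0.08],[0,0,-3,0,0,0],[0,0,-4,0,0,0],[0,0,-4,0,0,0],[0,0,-4,0,0,0],[0,0,0,0,0,0]]}}

```text
time_s: 9.95
position: [0.5652, 0.0357, 0.3122]
orientation: [0.004, 0.885, 0.466, 0.006]
wrist_force: [1.0, -0.7, -0.1]
finger_gap: -0.0001
finger_force: 0.0
```

```bash
python3 k.py
python3 - <<'E'
from h import *
p=capture("side");W=world(p);P=W.reshape(-1,3)
m=(np.hypot(P[:,0]-.545,P[:,1]-.0035)<.015)&(P[:,2]>.17)&(P[:,2]<.19)
Q=P[m];print(len(Q),Q.mean(0) if len(Q) else "")
s=go(.653,-.0246,.315,190.4)
E
```

```text
t 9.95 pos [0.5652 0.0357 0.3122] R [[0.566, 0.824, 0.013], [0.825, -0.566, -0.001], [0.007, 0.012, -1.0]] F [ 1.  -0.7 -0.1] gap -0.0001 q [-0.067  0.308 -0.011  1.238 -0.     2.105]
tcp angle 145.52796770613344 rad 0.10653289750214091
41 [0.54506443 0.00098479 0.17926365]
21 x [-0.585,0.286,-0.031,0,0,-0.1121]  from h 55.5
```

Run:
```python
from h import *
s=go(.653,-.0246,.300,10.4);s=go(.653,-.0246,.227,10.4,s,maxmm=18)
```

```text
7 x [0.528,1.482,0.122,0,0,0.1125]  from h 55.5
5 x [0.000,-0.000,1.460,0,0,-0.0000]  from h 10.4
```

Request:
{"api": "play_rows", "payload": {"targets": [[0.53,1.48,0.12,0,0,0.1125],[0.53,1.48,0.12,0,0,0.1125],[0.53,1.48,0.12,0,0,0.1125],[0.53,1.48,0.12,0,0,0.1125],[0.53,1.48,0.12,0,0,0.1125],[0.53,1.48,0.12,0,0,0.1125],[0.53,1.48,0.12,0,0,0.1125],[0,0,0,0,0,0],[0,0,0,0,0,0]], "grip": 0.6}}

```text
time_s: 10.75
position: [0.65, -0.0245, 0.2934]
orientation: [-0.0, 0.996, 0.091, -0.001]
wrist_force: [-0.3, 0.4, -0.4]
finger_gap: 0.0512
finger_force: 0.0
```

Run:
```python
from h import *
st()
s=go(.653,-.0246,.227,10.4,maxmm=18)
p=capture("wrist");W=world(p);P=W.reshape(-1,3)
m=(np.hypot(P[:,0]-.653,P[:,1]+.0246)<.06)&(P[:,2]>.24)&(P[:,2]<.262)
Q=P[m];print(len(Q));print(cv2.minAreaRect((Q[:,:2]*1000).astype(np.float32)),np.median(Q[:,2]))
```

```text
t 10.75 pos [ 0.65   -0.0245  0.2934] R [[0.983, 0.181, -0.003], [0.181, -0.983, 0.001], [-0.002, -0.001, -1.0]] F [-0.3  0.4 -0.4] gap 0.0512 q [-0.151  0.497  0.225  1.302  0.     2.808]
4 x [0.073,0.015,1.660,0,0,0.0002]  from h 10.4
2295
((651.762451171875, -22.159870147705078), (49.56595230102539, 15.737964630126953), 10.652033805847168) 0.25284404355473655
```

Request:
{"api": "play_rows", "payload": {"targets": [[0.06,0,1.66,0,0,0],[0.06,0,1.66,0,0,0],[0.06,0,1.66,0,0,0],[0.06,0,1.66,0,0,0],[0,0,0,0,0,0]]}}

```text
time_s: 11.22
position: [0.6503, -0.0222, 0.2249]
orientation: [-0.001, 0.996, 0.092, -0.003]
wrist_force: [-0.5, 0.4, -0.8]
finger_gap: 0.0505
finger_force: 0.0
```

Request:
{"api": "play_rows", "payload": {"targets": [[0,0,0,0,0,0],[0,0,0,0,0,0],[0,0,0,0,0,0],[0,0,0,0,0,0],[0,0,0,0,0,0],[0,0,0,0,0,0]], "grip": 0, "grip_force": 90}}

```text
time_s: 11.72
position: [0.6536, -0.0229, 0.2302]
orientation: [-0.0, 0.996, 0.091, 0.001]
wrist_force: [-1.3, 2.0, 6.2]
finger_gap: 0.0141
finger_force: 89.0
```

```bash
python3 -c "from h import *;st()"
```

```text
t 11.72 pos [ 0.6536 -0.0229  0.2302] R [[0.984, 0.181, 0.003], [0.181, -0.984, 0.001], [0.003, -0.0, -1.0]] F [-1.3  2.   6.2] gap 0.0141 q [-1.480e-01  5.220e-01  1.070e-01  1.154e+00  1.000e-03  2.811e+00]
```

Request:
{"api": "play_rows", "payload": {"targets": [[0,0,0.4,0,0,0],[0,0,0.4,0,0,0],[0,0,0.3,0,0,0],[0,0,0,0,0,0],[0,0,0,0,0,0]]}}

```text
time_s: 12.13
position: [0.6538, -0.0229, 0.2201]
orientation: [-0.0, 0.996, 0.091, 0.002]
wrist_force: [-2.5, 1.2, 10.7]
finger_gap: 0.014
finger_force: 89.8
```

```bash
python3 -c "from h import *;st()"
```

```text
t 12.13 pos [ 0.6538 -0.0229  0.2201] R [[0.984, 0.181, 0.003], [0.181, -0.984, 0.001], [0.003, 0.0, -1.0]] F [-2.5  1.2 10.7] gap 0.014 q [-1.480e-01  5.270e-01  8.900e-02  1.130e+00  1.000e-03  2.812e+00]
```

Request:
{"api": "play_rows", "payload": {"targets": [[0,0,0,0,0,-0.1],[0,0,0,0,0,-0.1],[0,0,0,0,0,-0.1],[0,0,0,0,0,-0.1],[0,0,0,0,0,-0.1],[0,0,0,0,0,-0.1],[0,0,0,0,0,-0.1],[0,0,0,0,0,-0.1],[0,0,0,0,0,-0.1],[0,0,0,0,0,-0.1],[0,0,0,0,0,-0.1],[0,0,0,0,0,-0.1],[0,0,0,0,0,-0.1],[0,0,0,0,0,-0.1],[0,0,0,0,0,-0.02],[0,0,0,0,0,0]]}}

```text
time_s: 13.47
position: [0.6547, -0.0236, 0.2205]
orientation: [0.002, 0.696, 0.718, 0.002]
wrist_force: [-1.6, 0.8, 10.9]
finger_gap: 0.0143
finger_force: 89.8
```

```bash
python3 -c "
from h import *
s=st();print(s['moment'])"
```

```text
t 13.47 pos [ 0.6547 -0.0236  0.2205] R [[-0.031, 1.0, 0.005], [1.0, 0.031, -0.001], [-0.001, 0.005, -1.0]] F [-1.6  0.8 10.9] gap 0.0143 q [-0.149  0.527  0.09   1.129  0.     1.391]
[ 0.23148143  0.26007872 -0.12469442]
```

Request:
{"api": "play_rows", "payload": {"targets": [[0,0,-0.7,0,0,0],[0,0,-0.7,0,0,0],[0,0,-0.7,0,0,0],[0,0,-0.7,0,0,0],[0,0,-0.7,0,0,0],[0,0,-1,0,0,0],[0,0,0,0,0,0]]}}

```text
time_s: 14.05
position: [0.6535, -0.0235, 0.2642]
orientation: [0.001, 0.696, 0.718, 0.0]
wrist_force: [-0.3, 0.3, -1.4]
finger_gap: 0.0143
finger_force: 88.3
```

```bash
python3 -c "
from h import *
s=st();h0=90
s=go(.653,-.0246,.345,92);s=go(.430,-.014,.345,92,s);s=go(.430,-.014,.1,92,s,maxmm=30)"
```

```text
t 14.05 pos [ 0.6535 -0.0235  0.2642] R [[-0.031, 1.0, 0.002], [1.0, 0.031, -0.0], [-0.0, 0.002, -1.0]] F [-0.3  0.3 -1.4] gap 0.0143 q [-0.149  0.509  0.171  1.232 -0.     1.392]
3 x [-0.037,-0.019,-2.692,0,0,-0.0015]  from h 91.7
6 x [0.306,-3.708,-0.000,0,0,-0.0000]  from h 92.0
9 x [0.000,0.000,2.722,0,0,-0.0000]  from h 92.0
```

Request:
{"api": "play_rows", "payload": {"targets": [[0,0,-2.7,0,0,0],[0,0,-2.7,0,0,0],[0,0,-2.7,0,0,0],[0.3,-3.7,0,0,0,0],[0.3,-3.7,0,0,0,0],[0.3,-3.7,0,0,0,0],[0.3,-3.7,0,0,0,0],[0.3,-3.7,0,0,0,0],[0.3,-3.7,0,0,0,0],[0,0,2.5,0,0,0],[0,0,3,0,0,0],[0,0,3,0,0,0],[0,0,3,0,0,0],[0,0,3,0,0,0],[0,0,3,0,0,0],[0,0,2.5,0,0,0],[0,0,1.5,0,0,0],[0,0,1,0,0,0],[0,0,0,0,0,0],[0,0,0,0,0,0]]}}

```text
time_s: 15.72
position: [0.4301, -0.0121, 0.1182]
orientation: [-0.001, 0.696, 0.718, -0.0]
wrist_force: [0.1, -0.5, -2.3]
finger_gap: 0.0141
finger_force: 88.8
```

```bash
python3 -c "
from h import *
s=st();s=go(.430,-.014,.095,92,maxmm=7)"
```

```text
t 15.72 pos [ 0.4301 -0.0121  0.1182] R [[-0.031, 1.0, -0.002], [1.0, 0.031, 0.0], [0.0, -0.002, -1.0]] F [ 0.1 -0.5 -2.3] gap 0.0141 q [-0.2    0.231 -0.651  0.689 -0.     1.34 ]
4 x [-0.048,-0.003,0.580,0,0,-0.0011]  from h 91.7
```

Request:
{"api": "play_rows", "payload": {"targets": [[0,0,0.6,0,0,0],[0,0,0.6,0,0,0],[0,0,0.6,0,0,0],[0,0,0.5,0,0,0],[0,0,0.2,0,0,0],[0,0,0,0,0,0]]}}

```text
time_s: 16.22
position: [0.4305, -0.0121, 0.0935]
orientation: [-0.0, 0.696, 0.718, -0.0]
wrist_force: [0.2, -0.8, -1.5]
finger_gap: 0.0142
finger_force: 89.0
```

```bash
python3 -c "
from h import *
s=st()"
```

```text
t 16.22 pos [ 0.4305 -0.0121  0.0935] R [[-0.03, 1.0, -0.0], [1.0, 0.03, -0.0], [-0.0, -0.0, -1.0]] F [ 0.2 -0.8 -1.5] gap 0.0142 q [-0.2    0.268 -0.682  0.621 -0.     1.34 ]
```

Request:
{"api": "play_rows", "payload": {"targets": [[0,0,0.1,0,0,0],[0,0,0.1,0,0,0],[0,0,0,0,0,0]]}}

```text
time_s: 16.47
position: [0.4307, -0.0123, 0.0934]
orientation: [0.001, 0.696, 0.718, -0.0]
wrist_force: [-7.7, 1.1, 24.0]
finger_gap: 0.0142
finger_force: 92.5
```

Request:
{"api": "play_rows", "payload": {"targets": [[0,0,0,0,0,0],[0,0,0,0,0,0],[0,0,0,0,0,0],[0,0,0,0,0,0],[0,0,-1,0,0,0],[0,0,-2,0,0,0],[0,0,-3,0,0,0],[0,0,-4,0,0,0],[0,0,-4,0,0,0],[0,0,-4,0,0,0],[0,0,-3,0,0,0],[0,0,0,0,0,0]], "grip": 0.5}}

```text
time_s: 17.47
position: [0.4337, -0.0127, 0.3075]
orientation: [0.004, 0.696, 0.718, 0.003]
wrist_force: [1.2, -0.4, -0.4]
finger_gap: 0.0431
finger_force: 0.0
```

```bash
cat > m.py <<'E'
from h import *
def rect(P,c,r,z0,z1,name):
    Q=P[(np.hypot(P[:,0]-c[0],P[:,1]-c[1])<r)&(P[:,2]>z0)&(P[:,2]<z1)]
    if len(Q)<8: print(name,"few",len(Q));return
    (cx,cy),(w,h),a=cv2.minAreaRect((Q[:,:2]*1000).astype(np.float32))
    if w<h: w,h,a=h,w,a+90
    print(name,len(Q),"c",round(cx,1),round(cy,1),"size",round(w,1),round(h,1),"ang",round((a+90)%180-90,1),"z",round(np.median(Q[:,2])*1000,1))
E
python3 - <<'E'
from m import *
st()
for c in("top","side"):
    p=capture(c);save(p,c+"2.png");P=world(p).reshape(-1,3)
    rect(P,(.424,-.258),.06,.105,.12,"A");rect(P,(.574,-.392),.06,.105,.12,"B");rect(P,(.43,-.012),.06,.105,.125,"used")
    rect(P,(.43,-.012),.06,.075,.09,"used body")
go(.574,-.392,.25,226.5)
E
```

```text
t 17.47 pos [ 0.4337 -0.0127  0.3075] R [[-0.031, 0.999, 0.01], [1.0, 0.031, -0.002], [-0.002, 0.01, -1.0]] F [ 1.2 -0.4 -0.4] gap 0.0431 q [-0.2    0.056 -0.335  1.17   0.     1.34 ]
A 184 c 423.9 -257.8 size 49.4 16.2 ang -33.7 z 112.1
B 188 c 573.7 -391.4 size 50.2 17.3 ang 43.0 z 111.9
used 114 c 432.1 -22.2 size 33.8 15.0 ang -87.0 z 116.1
used body 606 c 425.2 -30.4 size 86.1 54.1 ang -25.7 z 82.5
A 130 c 424.5 -256.8 size 48.4 21.5 ang -30.8 z 112.8
B 142 c 573.6 -391.5 size 52.1 17.0 ang 47.6 z 112.5
used 77 c 432.0 -16.3 size 50.6 16.4 ang -87.7 z 116.8
used body 412 c 432.4 -14.3 size 89.2 86.0 ang 74.1 z 83.8
21 x [-1.729,-1.749,0.250,0,0,-0.1120]  from h 91.7
```

View pics/top2.png

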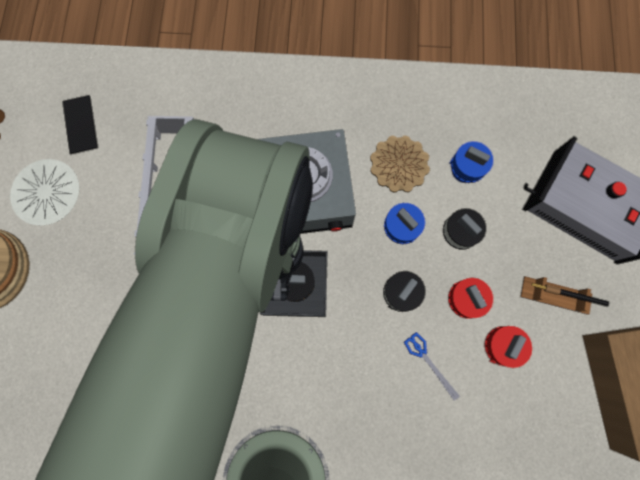

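The used filter is upright in the bin (295,283). Only two real new filters, still at (405,291) and (465,228). I'll take A at (405,291).

Run:
```python
from m import *
s=go(.424,-.258,.18,146.2)
```

```text
9 x [-2.511,-1.317,1.361,0,0,-0.1056]  from h 91.7
```

Request:
{"api": "play_rows", "payload": {"targets": [[-2.51,-1.32,0,0,0,-0.1056],[-2.51,-1.32,1.4,0,0,-0.1056],[-2.51,-1.32,1.4,0,0,-0.1056],[-2.51,-1.32,1.4,0,0,-0.1056],[-2.51,-1.32,1.4,0,0,-0.1056],[-2.51,-1.32,1.4,0,0,-0.1056],[-2.51,-1.32,1.4,0,0,-0.1056],[-2.51,-1.32,1.4,0,0,-0.1056],[-2.51,-1.32,1.4,0,0,-0.1056],[0,0,0,0,0,0],[0,0,0,0,0,0]], "grip": 0.65}}

```text
time_s: 18.48
position: [0.4214, -0.2577, 0.1866]
orientation: [-0.003, 0.292, 0.956, 0.001]
wrist_force: [-1.0, 0.0, 0.1]
finger_gap: 0.0554
finger_force: 0.0
```

Run:
```python
from m import *
st()
p=capture("wrist");P=world(p).reshape(-1,3);rect(P,(.424,-.258),.06,.105,.12,"A")
s=go(.424,-.258,.088,146.2,maxmm=20)
```

```text
t 18.48 pos [ 0.4214 -0.2577  0.1866] R [[-0.829, 0.559, -0.004], [0.559, 0.829, 0.004], [0.006, 0.001, -1.0]] F [-1.   0.   0.1] gap 0.0554 q [-0.698  0.265 -0.4    0.912  0.    -0.106]
A 1661 c 421.4 -255.1 size 49.5 15.8 ang -34.3 z 111.7
5 x [-0.053,0.009,1.990,0,0,-0.0003]  from h 146.1
```

Request:
{"api": "play_rows", "payload": {"targets": [[-0.03,0,2,0,0,0],[-0.03,0,2,0,0,0],[-0.03,0,2,0,0,0],[-0.03,0,2,0,0,0],[-0.03,0,1.7,0,0,0],[0,0,0,0,0,0],[0,0,0,0,0,0]]}}

```text
time_s: 19.12
position: [0.4233, -0.257, 0.0923]
orientation: [-0.001, 0.29, 0.957, 0.001]
wrist_force: [0.3, -0.1, 0.1]
finger_gap: 0.0554
finger_force: 0.0
```

Request:
{"api": "play_rows", "payload": {"targets": [[0,0,0,0,0,0],[0,0,0,0,0,0],[0,0,0,0,0,0],[0,0,0,0,0,0],[0,0,0,0,0,0],[0,0,0,0,0,0]], "grip": 0}}

```text
time_s: 19.62
position: [0.4252, -0.2589, 0.0938]
orientation: [0.001, 0.291, 0.957, 0.0]
wrist_force: [0.9, 2.8, 5.7]
finger_gap: 0.0139
finger_force: 89.6
```

Run:
```python
from m import *
st()
p=capture("top");P=world(p).reshape(-1,3);rect(P,(.424,-.258),.06,.07,.085,"bodyA")
p=capture("side");P=world(p).reshape(-1,3);rect(P,(.424,-.258),.06,.07,.085,"bodyA")
s=go(.424,-.258,.35,146.2);s=go(.653,-.0246,.35,90.4,s)
```

```text
t 19.62 pos [ 0.4252 -0.2589  0.0938] R [[-0.831, 0.556, 0.002], [0.556, 0.831, -0.001], [-0.002, 0.001, -1.0]] F [0.9 2.8 5.7] gap 0.0139 q [-0.696  0.373 -0.52   0.676  0.001 -0.106]
bodyA 93 c 432.9 -221.5 size 34.8 17.0 ang -39.7 z 78.5
bodyA 528 c 423.7 -263.0 size 85.1 79.6 ang -3.9 z 79.5
7 x [0.021,0.001,-3.660,0,0,0.0000]  from h 146.2
9 x [0.923,3.664,-0.000,0,0,0.1082]  from h 146.2
```

Request:
{"api": "play_rows", "payload": {"targets": [[0,0,-2,0,0,0],[0,0,-3.6,0,0,0],[0,0,-3.6,0,0,0],[0,0,-3.6,0,0,0],[0,0,-3.6,0,0,0],[0,0,-3.6,0,0,0],[0,0,-3.6,0,0,0],[0,0,-2.2,0,0,0],[0.92,3.66,0,0,0,0.1082],[0.92,3.66,0,0,0,0.1082],[0.92,3.66,0,0,0,0.1082],[0.92,3.66,0,0,0,0.1082],[0.92,3.66,0,0,0,0.1082],[0.92,3.66,0,0,0,0.1082],[0.92,3.66,0,0,0,0.1082],[0.92,3.66,0,0,0,0.1082],[0.92,3.66,0,0,0,0.1082],[0,0,0,0,0,0],[0,0,0,0,0,0],[0,0,0,0,0,0]]}}

```text
time_s: 21.38
position: [0.6516, -0.0261, 0.3496]
orientation: [-0.001, 0.703, 0.711, -0.001]
wrist_force: [0.7, -0.3, -1.9]
finger_gap: 0.0139
finger_force: 89.1
```

Run:
```python
from m import *
st()
p=capture("side");P=world(p).reshape(-1,3);rect(P,(.653,-.0246),.07,.26,.343,"body");save(p,"s3.png",(280,80,480,260),3)
rect(P,(.653,-.0246),.07,.15,.168,"collar")
p=capture("top");P=world(p).reshape(-1,3);rect(P,(.653,-.0246),.07,.155,.168,"collar top");rect(P,(.653,-.0246),.07,.32,.343,"bodytop")
s=go(.653,-.0246,.26,90.4)
```

```text
t 21.38 pos [ 0.6516 -0.0261  0.3496] R [[-0.01, 1.0, -0.002], [1.0, 0.01, -0.0], [-0.0, -0.002, -1.0]] F [ 0.7 -0.3 -1.9] gap 0.0139 q [-0.153  0.497  0.364  1.44  -0.     1.408]
body 995 c 651.1 -28.3 size 86.7 86.2 ang -17.9 z 319.0
collar 695 c 653.4 -24.1 size 110.4 108.2 ang 42.3 z 161.6
collar top 663 c 640.2 -27.3 size 107.8 82.4 ang -80.2 z 162.4
bodytop 897 c 642.8 -35.1 size 87.3 60.2 ang -43.9 z 335.2
3 x [0.066,0.058,3.037,0,0,0.0007]  from h 90.5
```

View pics/s3.png

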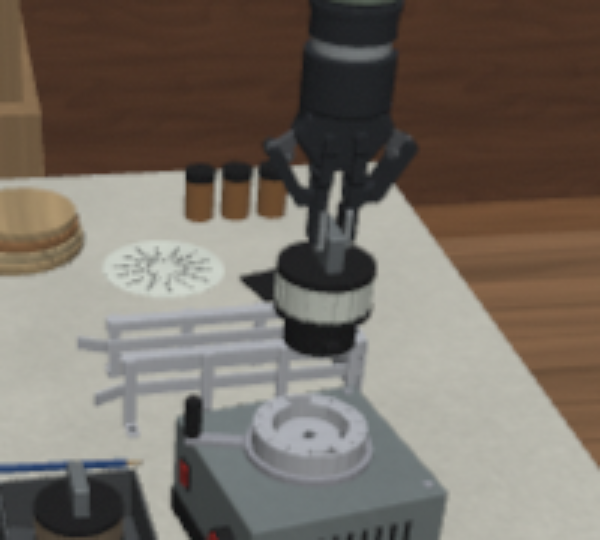

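The filter hangs upright at (325,280) in the crop, above the empty collar at (310,435).

Request:
{"api": "play_rows", "payload": {"targets": [[0.16,0.1,2,0,0,0],[0.16,0.1,2.5,0,0,0],[0,0,2.5,0,0,0],[0,0,1.5,0,0,0],[0,0,0,0,0,0],[0,0,0,0,0,0]]}}

```text
time_s: 21.98
position: [0.6531, -0.0234, 0.2662]
orientation: [-0.0, 0.704, 0.71, -0.0]
wrist_force: [-0.0, 0.2, -0.8]
finger_gap: 0.0142
finger_force: 89.0
```

Run:
```python
from m import *
st()
p=capture("side");P=world(p).reshape(-1,3);rect(P,(.653,-.0246),.07,.2,.252,"body")
p=capture("top");P=world(p).reshape(-1,3);rect(P,(.653,-.0246),.07,.23,.252,"bodytop")
```

```text
t 21.98 pos [ 0.6531 -0.0234  0.2662] R [[-0.008, 1.0, -0.001], [1.0, 0.008, 0.0], [0.0, -0.001, -1.0]] F [-0.   0.2 -0.8] gap 0.0142 q [-0.149  0.509  0.177  1.239 -0.     1.414]
body 527 c 654.2 -28.5 size 87.3 77.9 ang -0.8 z 233.0
bodytop 345 c 644.1 -32.8 size 86.5 56.6 ang -46.2 z 250.7
```

Request:
{"api": "play_rows", "payload": {"targets": [[0,0,0.5,0,0,0],[0,0,0.5,0,0,0],[0,0,0.5,0,0,0],[0,0,0.5,0,0,0],[0,0,0,0,0,0],[0,0,0,0,0,0]]}}

```text
time_s: 22.58
position: [0.6553, -0.0241, 0.2546]
orientation: [0.005, 0.704, 0.71, 0.002]
wrist_force: [-13.7, -2.5, 36.2]
finger_gap: 0.0144
finger_force: 94.5
```

Run:
```python
from m import *
st()
```

```text
t 22.58 pos [ 0.6553 -0.0241  0.2546] R [[-0.009, 1.0, 0.01], [1.0, 0.009, -0.004], [-0.004, 0.01, -1.0]] F [-13.7  -2.5  36.2] gap 0.0144 q [-0.148  0.509  0.147  1.199 -0.002  1.413]
```

Request:
{"api": "play_rows", "payload": {"targets": [[0,0,-0.8,0,0,0],[0,0,-0.8,0,0,0],[0,0,-0.8,0,0,0],[0,0,0,0,0,0],[0,0,0,0,0,0]]}}

```text
time_s: 23.0
position: [0.6545, -0.0227, 0.2691]
orientation: [-0.0, 0.704, 0.71, -0.0]
wrist_force: [-0.3, 0.2, -2.8]
finger_gap: 0.0139
finger_force: 89.2
```

```bash
cat > cf.py <<'E'
from m import *
from scipy.optimize import least_squares
def cyl(P,c,z0,z1,r,tol=.008,name=""):
    d=np.hypot(P[:,0]-c[0],P[:,1]-c[1]);Q=P[(d<r+tol)&(d>r-tol)&(P[:,2]>z0)&(P[:,2]<z1)]
    f=least_squares(lambda v:np.hypot(Q[:,0]-v[0],Q[:,1]-v[1])-r,c,loss="soft_l1",f_scale=.001)
    print(name,len(Q),np.round(f.x*1000,1),"res",np.round(np.median(np.abs(f.fun))*1000,2));return f.x
E
python3 - <<'E'
from cf import *
s=st();u=s["position"][2]-.094
for c in("side","top"):
    p=capture(c);P=world(p).reshape(-1,3)
    b=cyl(P,[.653,-.0246],u+.036,u+.055,.044,name=c+" body low")
    b=cyl(P,[.653,-.0246],u+.055,u+.074,.044,name=c+" body hi")
    b=cyl(P,[.653,-.0246],u+.004,u+.030,.033,name=c+" spigot",tol=.006)
    b=cyl(P,[.653,-.0246],.135,.158,.054,name=c+" collar",tol=.006)
    Q=P[(np.hypot(P[:,0]-.653,P[:,1]+.0246)<.05)&(P[:,2]>u+.06)&(P[:,2]<u+.09)]
    t=Q[Q[:,2]>u+.0745];n=np.linalg.lstsq(np.c_[t[:,:2]-t[:,:2].mean(0),np.ones(len(t))],t[:,2],rcond=None)[0];print("cap plane",len(t),n)
    if c=="side": save(p,"s4.png",(330,130,430,230),6)
E
```

```text
t 23.0 pos [ 0.6545 -0.0227  0.2691] R [[-0.01, 1.0, -0.0], [1.0, 0.01, -0.0], [0.0, -0.0, -1.0]] F [-0.3  0.2 -2.8] gap 0.0139 q [-0.147  0.51   0.187  1.247 -0.     1.414]
side body low 157 [656.1 -18.5] res 1.22
side body hi 125 [656.1 -18.7] res 0.97
side spigot 107 [656.  -20.6] res 1.06
side collar 332 [653.2 -24.3] res 2.52
cap plane 380 [0.01317023 0.02130499 0.25520284]
top body low 157 [657.8 -21. ] res 0.85
top body hi 87 [657.4 -21.1] res 0.65
top spigot 0 [653.  -24.6] res nan
top collar 359 [652.2 -25.6] res 2.09
cap plane 649 [0.01165761 0.00578605 0.25361004]
  return _methods._mean(a, axis=axis, dtype=dtype,
  ret = ret.dtype.type(ret / rcount)
```

View pics/s4.png

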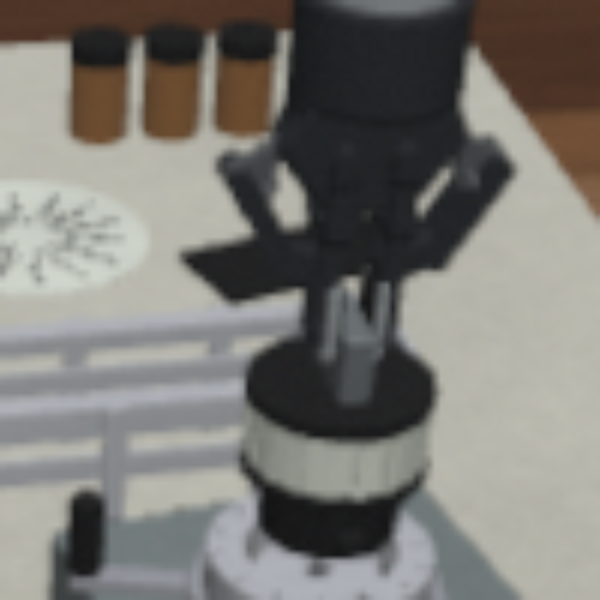

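Run:
```python
from cf import *
s=st();u=s["position"][2]-.094
for c in("side","top"):
    p=capture(c);P=world(p).reshape(-1,3)
    for z in(.03,.05,.068): rect(P,(.654,-.0235),.055,u+z,u+.087,c+" body")
    d=np.hypot(P[:,0]-.654,P[:,1]+.0235)
    Q=P[(d<.055)&(P[:,2]>u+.070)&(P[:,2]<u+.086)]
    for a in (0,45,90,135):
        n=np.array([np.cos(np.radians(a)),np.sin(np.radians(a))]);v=Q[:,:2]@n;print(a,np.round((np.percentile(v,[.5,99.5])-[.654,-.0235]@n)*1000,1),end=" | ")
    print()
    rect(P,(.653,-.0246),.062,.150,.1645,c+" collar")
    Q=P[(np.hypot(P[:,0]-.653,P[:,1]+.0246)<.062)&(P[:,2]>.15)&(P[:,2]<.1645)]
    for a in (0,45,90,135):
        n=np.array([np.cos(np.radians(a)),np.sin(np.radians(a))]);v=Q[:,:2]@n;print(a,np.round((np.percentile(v,[.5,99.5])-[.654,-.0235]@n)*1000,1),end=" | ")
    print()
```

```text
t 23.1 pos [ 0.654  -0.0227  0.2683] R [[-0.01, 1.0, -0.002], [1.0, 0.01, 0.0], [0.0, -0.002, -1.0]] F [ 0.1 -0.6 -2.9] gap 0.0137 q [-0.147  0.511  0.185  1.247  0.     1.414]
side body 751 c 653.2 -25.8 size 86.7 82.3 ang -20.2 z 247.8
side body 592 c 653.2 -25.7 size 86.7 82.0 ang -20.2 z 253.1
side body 416 c 653.2 -25.7 size 86.7 82.0 ang -20.2 z 254.2
0 [-42.1  42.7] | 45 [-41.6  42.1] | 90 [-43.5  42.4] | 135 [-42.8  43.6] | 
side collar 425 c 650.9 -31.1 size 107.9 97.4 ang -20.3 z 158.7
0 [-54.   52.8] | 45 [-54.8  49.4] | 90 [-55.6  46.2] | 135 [-53.1  52.9] | 
top body 915 c 644.1 -32.7 size 86.8 56.5 ang -43.8 z 252.2
top body 771 c 644.2 -32.8 size 86.5 56.5 ang -43.8 z 252.7
top body 671 c 644.2 -32.8 size 86.5 56.5 ang -43.8 z 253.0
0 [-41.8  37.5] | 45 [-40.9  13.2] | 90 [-40.8  29.6] | 135 [-42.3  43.2] | 
top collar 580 c 635.3 -36.0 size 108.7 65.5 ang -58.8 z 161.8
0 [-54.1  32.2] | 45 [-54.9  19. ] | 90 [-54.9  44.3] | 135 [-52.9  53.1] |
```

Request:
{"api": "play_rows", "payload": {"targets": [[-0.2,-0.15,0.4,0,0,0],[0,0,0.4,0,0,0],[0,0,0.4,0,0,0],[0,0,0.3,0,0,0],[0,0,0.3,0,0,0],[0,0,0,0,0,0]]}}

```text
time_s: 23.7
position: [0.6523, -0.0248, 0.2505]
orientation: [-0.001, 0.704, 0.71, -0.0]
wrist_force: [-0.4, 0.5, -2.3]
finger_gap: 0.0138
finger_force: 89.1
```

Run:
```python
from m import *
print(st()["moment"])
```

```text
t 23.7 pos [ 0.6523 -0.0248  0.2505] R [[-0.009, 1.0, -0.001], [1.0, 0.009, 0.0], [0.0, -0.001, -1.0]] F [-0.4  0.5 -2.3] gap 0.0138 q [-0.151  0.514  0.145  1.204  0.     1.41 ]
[-0.05207026  0.03522416 -0.0240005 ]
```

Request:
{"api": "play_rows", "payload": {"targets": [[0,0,0.4,0,0,0],[0,0,0.4,0,0,0],[0,0,0.4,0,0,0],[0,0,0.4,0,0,0],[0,0,0.4,0,0,0],[0,0,0.2,0,0,0],[0,0,0,0,0,0]]}}

```text
time_s: 24.28
position: [0.6534, -0.0249, 0.2304]
orientation: [0.001, 0.704, 0.71, 0.001]
wrist_force: [-1.8, 0.5, 8.1]
finger_gap: 0.0138
finger_force: 90.4
```

Run:
```python
from m import *
print(st()["moment"])
```

```text
t 24.28 pos [ 0.6534 -0.0249  0.2304] R [[-0.009, 1.0, 0.002], [1.0, 0.009, -0.0], [-0.0, 0.002, -1.0]] F [-1.8  0.5  8.1] gap 0.0138 q [-0.151  0.522  0.107  1.154  0.     1.41 ]
[ 0.08970785  0.43423225 -0.05986705]
```

Request:
{"api": "play_rows", "payload": {"targets": [[0,0,0.2,0,0,0],[0,0,0.2,0,0,0],[0,0,0,0,0,0],[0,0,0,0,0,0]]}}

```text
time_s: 24.62
position: [0.6534, -0.0248, 0.2272]
orientation: [0.001, 0.704, 0.71, 0.001]
wrist_force: [-1.6, 0.5, 8.6]
finger_gap: 0.0138
finger_force: 90.6
```

Run:
```python
from m import *
print(st()["moment"])
```

```text
t 24.62 pos [ 0.6534 -0.0248  0.2272] R [[-0.01, 1.0, 0.003], [1.0, 0.01, -0.0], [-0.0, 0.003, -1.0]] F [-1.6  0.5  8.6] gap 0.0138 q [-0.151  0.523  0.101  1.146  0.     1.41 ]
[ 0.09544386  0.67188652 -0.06087257]
```

Request:
{"api": "play_rows", "payload": {"targets": [[0,0,0.1,0,0,0.06],[0,0,0,0,0,0.1],[0,0,0,0,0,0.1],[0,0,0,0,0,0.1],[0,0,0,0,0,0.1],[0,0,0,0,0,0.1],[0,0,0,0,0,0.1],[0,0,0,0,0,0.1],[0,0,0,0,0,0.1],[0,0,0,0,0,0.1],[0,0,0,0,0,0.1],[0,0,0,0,0,0.1],[0,0,0,0,0,0.1],[0,0,0,0,0,0.1],[0,0,0,0,0,0.06],[0,0,0,0,0,0],[0,0,0,0,0,0]]}}

```text
time_s: 26.03
position: [0.6525, -0.0235, 0.2261]
orientation: [-0.001, 0.997, 0.08, 0.001]
wrist_force: [-3.6, 3.3, 9.2]
finger_gap: 0.0139
finger_force: 90.7
```

Run:
```python
from m import *
print(st()["moment"]);go(.653,-.0246,.23,10.4)
```

```text
t 26.03 pos [ 0.6525 -0.0235  0.2261] R [[0.987, 0.16, 0.001], [0.16, -0.987, 0.002], [0.001, -0.002, -1.0]] F [-3.6  3.3  9.2] gap 0.0139 q [-1.500e-01  5.230e-01  9.900e-02  1.146e+00  2.000e-03  2.831e+00]
[ 0.93909169  0.94312547 -0.12818643]
1 x [0.034,0.115,-0.395,0,0,-0.0209]  from h 9.2
```

Request:
{"api": "play_rows", "payload": {"targets": [[0,0,-0.3,0,0,0],[0,0,-0.3,0,0,0],[0,0,-0.2,0,0,0],[0,0,0,0,0,0],[0,0,0,0,0,0]]}}

```text
time_s: 26.45
position: [0.6524, -0.0235, 0.2337]
orientation: [-0.001, 0.997, 0.08, 0.0]
wrist_force: [-3.3, 2.5, 7.8]
finger_gap: 0.0141
finger_force: 90.3
```

Run:
```python
from m import *
print(st()["moment"])
```

```text
t 26.45 pos [ 0.6524 -0.0235  0.2337] R [[0.987, 0.16, 0.001], [0.16, -0.987, 0.002], [0.001, -0.002, -1.0]] F [-3.3  2.5  7.8] gap 0.0141 q [-1.500e-01  5.200e-01  1.120e-01  1.163e+00  2.000e-03  2.831e+00]
[ 0.91316392  0.84379005 -0.01846272]
```

Now at about 10 mm, in the pockets. Release and rise.

Request:
{"api": "play_rows", "payload": {"targets": [[0,0,0,0,0,0],[0,0,0,0,0,0],[0,0,0,0,0,0],[0,0,0,0,0,0],[0,0,0,0,0,0],[0,0,-1,0,0,0],[0,0,-2,0,0,0],[0,0,-3,0,0,0],[0,0,-3,0,0,0],[0,0,0,0,0,0],[0,0,0,0,0,0]], "grip": 0.6}}

```text
time_s: 27.37
position: [0.654, -0.0251, 0.3256]
orientation: [0.001, 0.997, 0.08, 0.003]
wrist_force: [-0.1, 0.4, -0.4]
finger_gap: 0.0513
finger_force: 0.0
```

Run:
```python
from m import *
st()
for c in("top","side"):
    p=capture(c);P=world(p).reshape(-1,3)
    rect(P,(.653,-.0246),.05,.243,.262,"grip");rect(P,(.653,-.0246),.05,.21,.226,"cap");rect(P,(.574,-.392),.07,.105,.12,"B")
go(.62,-.21,.30,46.6);go(.574,-.392,.18,46.6,[.62,-.21,.3,46.6])
```

```text
t 27.37 pos [ 0.654  -0.0251  0.3256] R [[0.987, 0.159, 0.005], [0.159, -0.987, -0.001], [0.005, 0.002, -1.0]] F [-0.1  0.4 -0.4] gap 0.0513 q [-0.151  0.495  0.301  1.372 -0.     2.83 ]
grip 217 c 656.4 -25.1 size 50.0 15.9 ang 9.0 z 253.0
cap 1250 c 657.3 -25.3 size 88.1 85.1 ang 2.9 z 219.6
B 187 c 574.1 -391.8 size 49.8 17.2 ang 45.3 z 111.9
grip 114 c 657.0 -26.2 size 51.0 19.0 ang 11.9 z 252.3
cap 364 c 653.5 -31.2 size 85.6 78.3 ang -20.3 z 220.9
B 146 c 573.4 -391.8 size 50.4 16.8 ang 45.4 z 112.6
6 x [-1.817,2.619,0.371,0,0,-0.1089]  from h 9.2
6 x [-2.731,1.527,2.000,0,0,-0.0000]  from h 46.6
```

Request:
{"api": "play_rows", "payload": {"targets": [[-1.8,2.62,0.37,0,0,-0.109],[-1.8,2.62,0.37,0,0,-0.109],[-1.8,2.62,0.37,0,0,-0.109],[-1.8,2.62,0.37,0,0,-0.109],[-1.8,2.62,0.37,0,0,-0.109],[-1.8,2.62,0.37,0,0,-0.109],[-2.73,1.53,2,0,0,0],[-2.73,1.53,2,0,0,0],[-2.73,1.53,2,0,0,0],[-2.73,1.53,2,0,0,0],[-2.73,1.53,2,0,0,0],[-2.73,1.53,2,0,0,0],[0,0,0,0,0,0],[0,0,0,0,0,0],[0,0,0,0,0,0]]}}

```text
time_s: 28.72
position: [0.575, -0.3911, 0.1793]
orientation: [-0.001, 0.918, 0.396, -0.0]
wrist_force: [-0.1, -0.0, 0.3]
finger_gap: 0.0517
finger_force: 0.0
```

Run:
```python
from m import *
st()
p=capture("wrist");P=world(p).reshape(-1,3);rect(P,(.574,-.392),.08,.1,.12,"B")
go(.5735,-.391,.09,46.0,maxmm=20)
```

```text
t 28.72 pos [ 0.575  -0.3911  0.1793] R [[0.687, 0.727, -0.001], [0.727, -0.687, 0.002], [0.0, -0.002, -1.0]] F [-0.1 -0.   0.3] gap 0.0517 q [-0.704  0.635  0.172  1.11   0.     1.624]
B 1796 c 572.3 -389.3 size 49.4 16.0 ang 45.2 z 111.8
5 x [-0.033,-0.029,1.805,0,0,0.0024]  from h 46.7
```

Request:
{"api": "play_rows", "payload": {"targets": [[-0.03,-0.02,1.8,0,0,0.012],[-0.03,-0.02,1.8,0,0,0],[-0.03,-0.02,1.8,0,0,0],[-0.03,-0.02,1.7,0,0,0],[0,0,1.2,0,0,0],[0,0,0,0,0,0],[0,0,0,0,0,0]]}}

```text
time_s: 29.35
position: [0.5745, -0.391, 0.0976]
orientation: [-0.0, 0.92, 0.391, -0.0]
wrist_force: [0.4, 0.3, 0.0]
finger_gap: 0.051
finger_force: 0.0
```

Request:
{"api": "play_rows", "payload": {"targets": [[0,0,0,0,0,0],[0,0,0,0,0,0],[0,0,0,0,0,0],[0,0,0,0,0,0],[0,0,0,0,0,0],[0,0,0,0,0,0]], "grip": 0}}

```text
time_s: 29.85
position: [0.5744, -0.3922, 0.0988]
orientation: [0.001, 0.921, 0.39, 0.0]
wrist_force: [-1.5, 2.2, 6.3]
finger_gap: 0.0136
finger_force: 89.4
```

Run:
```python
from m import *
st()
# rack frame
m=np.array([.507,.2888]);a=np.radians(2.2);e=np.array([np.cos(a),np.sin(a)])
print("pre",m-.105*e,"in",m+.08*e)
s=go(.574,-.391,.33,46);q=m-.105*e;s=go(.50,-.05,.33,90,s);s=go(q[0],q[1],.33,182.2,s);s=go(q[0],q[1],.12,182.2,s);
```

```text
t 29.85 pos [ 0.5744 -0.3922  0.0988] R [[0.695, 0.719, 0.001], [0.719, -0.695, -0.001], [0.0, 0.001, -1.0]] F [-1.5  2.2  6.3] gap 0.0136 q [-0.705  0.692  0.063  0.94   0.     1.634]
pre [0.40207739 0.28476928] in [0.58694103 0.29187102]
7 x [0.008,-0.017,-3.303,0,0,-0.0001]  from h 46.0
10 x [2.876,-2.124,-0.000,0,0,-0.0768]  from h 46.0
14 x [2.488,1.241,-0.000,0,0,-0.1149]  from h 90.0
6 x [-0.000,0.000,3.500,0,0,-0.0000]  from h 182.2
```

Request:
{"api": "play_rows", "payload": {"targets": [[0,0,-2,0,0,0],[0,0,-3.5,0,0,0],[0,0,-3.5,0,0,0],[0,0,-3.5,0,0,0],[0,0,-3.5,0,0,0],[0,0,-3.5,0,0,0],[0,0,-3.5,0,0,0],[2.88,-2.12,0,0,0,-0.0768],[2.88,-2.12,0,0,0,-0.0768],[2.88,-2.12,0,0,0,-0.0768],[2.88,-2.12,0,0,0,-0.0768],[2.88,-2.12,0,0,0,-0.0768],[2.88,-2.12,0,0,0,-0.0768],[2.88,-2.12,0,0,0,-0.0768],[2.88,-2.12,0,0,0,-0.0768],[2.88,-2.12,0,0,0,-0.0768],[2.88,-2.12,0,0,0,-0.0768]]}}

```text
time_s: 31.27
position: [0.5, -0.0492, 0.3271]
orientation: [-0.0, 0.706, 0.708, 0.0]
wrist_force: [-0.5, 1.6, -2.3]
finger_gap: 0.0136
finger_force: 88.5
```

Request:
{"api": "play_rows", "payload": {"targets": [[2.49,1.24,0,0,0,-0.1149],[2.49,1.24,0,0,0,-0.1149],[2.49,1.24,0,0,0,-0.1149],[2.49,1.24,0,0,0,-0.1149],[2.49,1.24,0,0,0,-0.1149],[2.49,1.24,0,0,0,-0.1149],[2.49,1.24,0,0,0,-0.1149],[2.49,1.24,0,0,0,-0.1149],[2.49,1.24,0,0,0,-0.1149],[2.49,1.24,0,0,0,-0.1149],[2.49,1.24,0,0,0,-0.1149],[2.49,1.24,0,0,0,-0.1149],[2.49,1.24,0,0,0,-0.1149],[2.49,1.24,0,0,0,-0.1149],[0,0,0,0,0,0],[0,0,0,0,0,0]]}}

```text
time_s: 32.6
position: [0.4019, 0.2847, 0.3275]
orientation: [0.0, -0.019, 1.0, -0.0]
wrist_force: [0.2, -0.1, -1.7]
finger_gap: 0.0137
finger_force: 88.7
```

Run:
```python
from m import *
st()
go(.402,.2848,.125,182.2,maxmm=30)
```

```text
t 32.6 pos [0.4019 0.2847 0.3275] R [[-0.999, -0.039, 0.0], [-0.039, 0.999, -0.0], [-0.0, -0.0, -1.0]] F [ 0.2 -0.1 -1.7] gap 0.0137 q [ 0.467  0.17  -0.153  1.247 -0.     0.428]
7 x [-0.001,0.001,2.893,0,0,0.0001]  from h -177.8
```

Request:
{"api": "play_rows", "payload": {"targets": [[0,0,2.9,0,0,0],[0,0,2.9,0,0,0],[0,0,2.9,0,0,0],[0,0,2.9,0,0,0],[0,0,2.9,0,0,0],[0,0,2.9,0,0,0],[0,0,2.4,0,0,0],[0,0,1.2,0,0,0],[0,0,0.5,0,0,0],[0,0,0,0,0,0],[0,0,0,0,0,0]]}}

```text
time_s: 33.52
position: [0.4039, 0.284, 0.1128]
orientation: [0.0, -0.018, 1.0, 0.0]
wrist_force: [-0.2, 0.3, -1.2]
finger_gap: 0.0138
finger_force: 88.6
```

Run:
```python
from m import *
st()
p=capture("side");P=world(p).reshape(-1,3);rect(P,(.402,.285),.06,.06,.094,"body")
```

```text
t 33.52 pos [0.4039 0.284  0.1128] R [[-0.999, -0.036, 0.001], [-0.036, 0.999, 0.0], [-0.001, 0.0, -1.0]] F [-0.2  0.3 -1.2] gap 0.0138 q [ 0.463  0.342 -0.507  0.721 -0.     0.427]
body 239 c 405.0 275.7 size 86.2 79.6 ang -2.0 z 78.5
```

Request:
{"api": "play_rows", "payload": {"targets": [[0,0,0.5,0,0,0],[0,0,0.3,0,0,0],[0,0,0,0,0,0],[0,0,0,0,0,0],[0,0,0,0,0,0]]}}

```text
time_s: 33.98
position: [0.403, 0.2842, 0.1045]
orientation: [0.0, -0.019, 1.0, 0.0]
wrist_force: [-0.8, 0.4, -2.1]
finger_gap: 0.0137
finger_force: 88.7
```

Run:
```python
from m import *
st()
p=capture("side");P=world(p).reshape(-1,3);Q=P[(np.hypot(P[:,0]-.402,P[:,1]-.285)<.03)&(P[:,2]>.07)&(P[:,2]<.09)];print(np.median(Q[:,2]))
```

```text
t 33.98 pos [0.403  0.2842 0.1045] R [[-0.999, -0.037, 0.0], [-0.037, 0.999, 0.0], [-0.0, 0.0, -1.0]] F [-0.8  0.4 -2.1] gap 0.0137 q [ 0.464  0.352 -0.517  0.701 -0.     0.427]
0.08713445546141108
```

Request:
{"api": "play_rows", "payload": {"targets": [[0,0,0.3,0,0,0],[0,0,0.2,0,0,0],[0,0,0,0,0,0],[0,0,0,0,0,0]]}}

```text
time_s: 34.37
position: [0.4028, 0.2841, 0.0991]
orientation: [-0.0, -0.019, 1.0, -0.0]
wrist_force: [-0.8, 0.4, -1.8]
finger_gap: 0.0138
finger_force: 88.7
```

Run:
```python
from m import *
st()
```

```text
t 34.37 pos [0.4028 0.2841 0.0991] R [[-0.999, -0.037, -0.0], [-0.037, 0.999, -0.0], [0.0, -0.0, -1.0]] F [-0.8  0.4 -1.8] gap 0.0138 q [ 0.464  0.36  -0.523  0.688 -0.     0.427]
```

Request:
{"api": "play_rows", "payload": {"targets": [[0,0,0.1,0,0,0],[0,0,0,0,0,0],[0,0,0,0,0,0]]}}

```text
time_s: 34.62
position: [0.4032, 0.2841, 0.0988]
orientation: [0.0, -0.019, 1.0, -0.0]
wrist_force: [-2.1, -1.3, 4.6]
finger_gap: 0.0139
finger_force: 89.5
```

Run:
```python
from m import *
st()
p=capture("side");P=world(p).reshape(-1,3);Q=P[(np.hypot(P[:,0]-.402,P[:,1]-.285)<.03)&(P[:,2]>.07)&(P[:,2]<.09)];print(np.median(Q[:,2]))
```

```text
t 34.62 pos [0.4032 0.2841 0.0988] R [[-0.999, -0.037, 0.001], [-0.037, 0.999, -0.0], [-0.001, -0.0, -1.0]] F [-2.1 -1.3  4.6] gap 0.0139 q [ 0.464  0.36  -0.524  0.687 -0.     0.427]
0.08140935573170321
```

Request:
{"api": "play_rows", "payload": {"targets": [[-0.6,0,0,0,0,0],[-0.95,0,0,0,0,0],[-0.95,0,0,0,0,0],[-0.95,0,0,0,0,0],[-0.95,0,0,0,0,0],[-0.95,0,0,0,0,0],[-0.95,0,0,0,0,0],[-0.95,0,0,0,0,0],[-0.95,0,0,0,0,0],[-0.95,0,0,0,0,0],[-0.6,0,0,0,0,0],[0,0,0,0,0,0]]}}

```text
time_s: 35.67
position: [0.5006, 0.2882, 0.0987]
orientation: [-0.0, -0.019, 1.0, 0.001]
wrist_force: [-2.5, 0.4, 7.2]
finger_gap: 0.0134
finger_force: 91.9
```

Run:
```python
from m import *
st()
p=capture("top");save(p,"t5.png",(100,90,340,290),2.5)
```

```text
t 35.67 pos [0.5006 0.2882 0.0987] R [[-0.999, -0.037, -0.001], [-0.037, 0.999, 0.001], [0.001, 0.001, -1.0]] F [-2.5  0.4  7.2] gap 0.0134 q [ 0.394  0.495 -0.299  0.778  0.002  0.357]
```

View pics/t5.png

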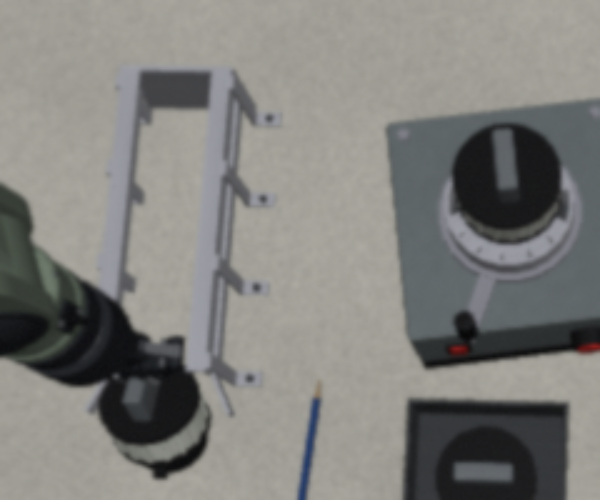

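The rack is at (170,220) and its mouth near row 370. The filter's cap is at (150,410), so it may have lagged behind the fingers. Measuring.

Run:
```python
from m import *
s=st();print(s["moment"])
for c in("top","side"):
    p=capture(c);P=world(p).reshape(-1,3)
    rect(P,(.49,.285),.075,.066,.082,"body")
    rect(P,(.49,.285),.075,.074,.082,"cap")
    rect(P,(.49,.285),.075,.097,.118,"grip")
    Q=P[(np.hypot(P[:,0]-.48,P[:,1]-.286)<.04)&(P[:,2]>.05)&(P[:,2]<.098)];Q=Q[Q[:,2]>.07]
    print(np.linalg.lstsq(np.c_[Q[:,:2]-[.48,.286],np.ones(len(Q))],Q[:,2],rcond=None)[0])
    if c=="side": save(p,"s5.png",(290,160,430,240),5)
```

```text
t 35.72 pos [0.5005 0.2882 0.0988] R [[-0.999, -0.037, -0.001], [-0.037, 0.999, 0.001], [0.001, 0.001, -1.0]] F [-2.8  0.7  6.7] gap 0.0134 q [ 0.394  0.494 -0.299  0.777  0.001  0.357]
[-0.05559108  0.90127384  0.04404174]
body 352 c 480.2 268.0 size 119.2 90.7 ang -59.3 z 76.6
cap 245 c 482.4 268.6 size 115.3 84.5 ang -60.6 z 78.5
grip 206 c 466.3 287.9 size 58.3 56.3 ang -67.9 z 101.1
[-0.36715402 -0.01257359  0.08600692]
body 192 c 487.2 285.5 size 119.9 114.0 ang 4.0 z 74.7
cap 107 c 489.9 283.1 size 114.8 109.0 ang 4.0 z 77.6
grip 117 c 474.2 275.0 size 73.0 58.4 ang -20.6 z 102.8
[-0.23000426  0.17515315  0.08996259]
```

View pics/s5.png

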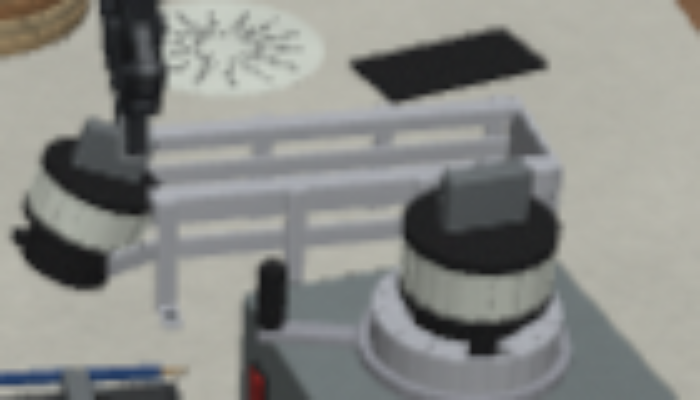

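The filter at (90,205) in the crop has pitched forward in the grip at the mouth. I'll back out, let it stand up again, then push it low from behind.

Request:
{"api": "play_rows", "payload": {"targets": [[0.6,0,0,0,0,0],[0.9,0,0,0,0,0],[0.9,0,0,0,0,0],[0.9,0,0,0,0,0],[0.9,0,0,0,0,0],[0.9,0,0,0,0,0],[0.9,0,0,0,0,0],[0.9,0,0,0,0,0],[0.5,0,0,0,0,0],[0,0,0,0,0,0]], "grip_force": 40}}

```text
time_s: 36.65
position: [0.4255, 0.2854, 0.0991]
orientation: [0.0, -0.019, 1.0, 0.0]
wrist_force: [1.2, 0.9, 5.7]
finger_gap: 0.0135
finger_force: 91.9
```

Run:
```python
from m import *
s=st()
for c in("top","side"):
    p=capture(c);P=world(p).reshape(-1,3)
    Q=P[(np.hypot(P[:,0]-.415,P[:,1]-.286)<.05)&(P[:,2]>.02)&(P[:,2]<.12)]
    print(c,len(Q),Q.min(0),Q.max(0))
    if c=="side": save(p,"s6.png",(240,160,380,260),5)
```

```text
t 36.65 pos [0.4255 0.2854 0.0991] R [[-0.999, -0.038, 0.001], [-0.038, 0.999, 0.001], [-0.001, 0.001, -1.0]] F [1.2 0.9 5.7] gap 0.0135 q [ 0.446  0.389 -0.475  0.705  0.     0.408]
top 900 [0.36554713 0.2383415  0.03948237] [0.441624   0.32599269 0.11933899]
side 477 [0.36613405 0.23636382 0.02104456] [0.44773961 0.31859517 0.11975009]
```

View pics/s6.png

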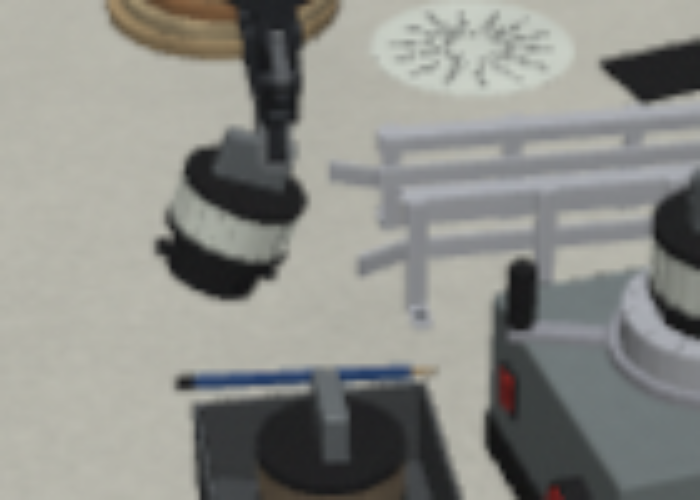

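Still pitched about 20° forward; I'll level it by pitching the tool back.

Request:
{"api": "play_rows", "payload": {"targets": [[0,0,-0.3,0,-0.06,0],[0,0,0,0,-0.06,0],[0,0,0,0,-0.06,0],[0,0,0,0,-0.06,0],[0,0,0,0,-0.06,0],[0,0,0,0,-0.05,0],[0,0,0,0,0,0]]}}

```text
time_s: 37.33
position: [0.4228, 0.2843, 0.1003]
orientation: [0.174, -0.019, 0.985, 0.003]
wrist_force: [0.8, 0.5, -0.3]
finger_gap: 0.0137
finger_force: 90.3
```

Run:
```python
from m import *
s=st()
for c in("side","top"):
    p=capture(c);P=world(p).reshape(-1,3)
    Q=P[(np.hypot(P[:,0]-.415,P[:,1]-.286)<.05)&(P[:,2]>.01)&(P[:,2]<.12)]
    print(c,len(Q),Q.min(0),Q.max(0))
    if c=="side": save(p,"s7.png",(240,160,380,260),5)
    C=Q[(Q[:,2]>.07)&(Q[:,2]<.092)]
    for _ in range(4):
        f=np.linalg.lstsq(np.c_[C[:,:2]-[.415,.286],np.ones(len(C))],C[:,2],rcond=None)[0];r=abs(np.c_[C[:,:2]-[.415,.286],np.ones(len(C))]@f-C[:,2]);C=C[r<=np.percentile(r,85)]
    print(len(C),f)
```

```text
t 37.33 pos [0.4228 0.2843 0.1003] R [[-0.939, -0.039, 0.342], [-0.037, 0.999, 0.013], [-0.342, -0.001, -0.94]] F [ 0.8  0.5 -0.3] gap 0.0137 q [ 0.547  0.231 -0.799  0.234 -0.168  0.481]
side 619 [0.36538254 0.23635578 0.01016757] [0.45220096 0.31744832 0.11989832]
128 [-0.0520715  -0.0105192   0.08195433]
top 782 [0.36546689 0.23799944 0.03244367] [0.45306866 0.32110826 0.1192081 ]
301 [-0.07069525 -0.00152762  0.08045998]
```

View pics/s7.png

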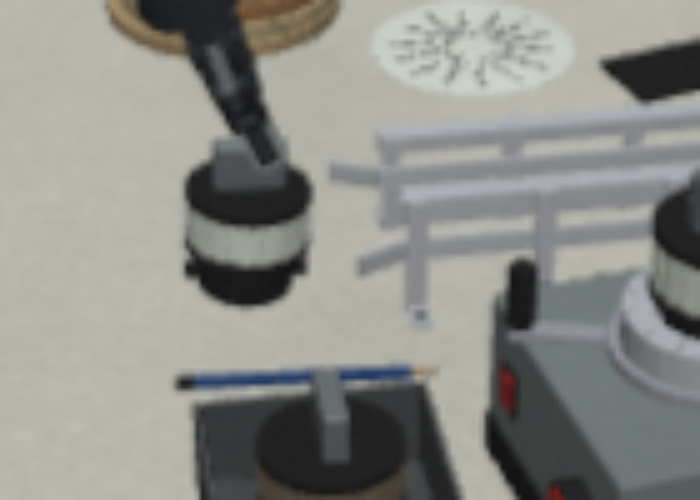

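Request:
{"api": "play_rows", "payload": {"targets": [[0,0,0,0,0,0],[0,0,0,0,0,0],[0,0,0,0,0,0],[0,0,0,0,0,0],[0,0,0,0,0,0],[0,0,-1.5,0,0,0],[0,0,-3,0,0,0],[0,0,-3,0,0,0],[0,0,-3,0,0,0],[0,0,0,0,0.07,0],[0,0,0,0,0.07,0],[0,0,0,0,0.07,0],[0,0,0,0,0.07,0],[0,0,0,0,0.07,0],[0,0,0,0,0,0],[0,0,0,0,0,0]], "grip": 0.6}}

```text
time_s: 38.77
position: [0.3913, 0.2835, 0.1994]
orientation: [0.0, -0.018, 1.0, -0.0]
wrist_force: [-0.6, 0.4, 0.1]
finger_gap: 0.0513
finger_force: 0.0
```

Run:
```python
from m import *
s=st()
for c in("side","top","wrist"):
    p=capture(c);P=world(p).reshape(-1,3)
    rect(P,(.41,.282),.06,.105,.118,c+" grip");rect(P,(.41,.282),.06,.07,.085,c+" cap")
```

```text
t 38.77 pos [0.3913 0.2835 0.1994] R [[-0.999, -0.036, 0.0], [-0.036, 0.999, -0.0], [-0.0, -0.0, -1.0]] F [-0.6  0.4  0.1] gap 0.0513 q [ 0.474  0.229 -0.412  0.929 -0.     0.438]
side grip 65 c 405.0 279.6 size 48.5 21.3 ang 1.3 z 112.2
side cap 231 c 405.2 277.0 size 86.0 79.8 ang -2.4 z 80.3
top grip 103 c 406.0 281.6 size 49.2 16.0 ang 0.3 z 111.4
top cap 850 c 405.6 282.8 size 88.0 85.3 ang -86.3 z 78.5
wrist grip 1436 c 402.4 285.1 size 50.3 16.0 ang 0.4 z 111.6
wrist cap 7148 c 402.4 285.0 size 87.5 87.1 ang -54.3 z 77.9
```

Run:
```python
from m import *
s=go(.325,.2822,.2,182.2);s=go(.325,.2822,.055,182.2,s,maxmm=30)
```

```text
2 x [3.229,0.057,-0.019,0,0,-0.0004]  from h -177.8
5 x [-0.000,0.000,2.900,0,0,-0.0000]  from h 182.2
```

Request:
{"api": "play_rows", "payload": {"targets": [[3.2,0,0,0,0,0],[3.2,0,0,0,0,0],[0,0,2,0,0,0],[0,0,2.5,0,0,0],[0,0,2.5,0,0,0],[0,0,2.5,0,0,0],[0,0,2.5,0,0,0],[0,0,2.2,0,0,0],[0,0,0,0,0,0],[0,0,0,0,0,0]], "grip": 0}}

```text
time_s: 39.75
position: [0.325, 0.2808, 0.0577]
orientation: [-0.001, -0.019, 1.0, -0.001]
wrist_force: [0.5, 0.6, 0.0]
finger_gap: 0.0001
finger_force: 0.0
```

Run:
```python
from m import *
s=st()
go(.365,.2838,.055,182.2,maxmm=8)
go(.450,.2868,.055,182.2,[.365,.2838,.055,182.2],maxmm=8)
```

```text
t 39.75 pos [0.325  0.2808 0.0577] R [[-0.999, -0.038, -0.002], [-0.038, 0.999, -0.001], [0.002, -0.001, -1.0]] F [0.5 0.6 0. ] gap 0.0001 q [ 0.54   0.327 -0.722  0.524 -0.     0.502]
6 x [-0.669,0.025,0.045,0,0,-0.0001]  from h -177.8
11 x [-0.773,-0.002,-0.000,0,0,-0.0000]  from h 182.2
```

Request:
{"api": "play_rows", "payload": {"targets": [[-0.6,0.02,0.05,0,0,0],[-0.6,0.02,0.05,0,0,0],[-0.6,0.02,0.05,0,0,0],[-0.6,0.02,0,0,0,0],[-0.6,0.02,0,0,0,0],[-0.6,0,0,0,0,0],[-0.6,0,0,0,0,0],[-0.6,0,0,0,0,0],[-0.6,0,0,0,0,0],[-0.6,0,0,0,0,0],[-0.6,0,0,0,0,0],[-0.6,0,0,0,0,0],[-0.6,0,0,0,0,0],[0,0,0,0,0,0]]}}

```text
time_s: 40.92
position: [0.4064, 0.2855, 0.0565]
orientation: [0.001, -0.018, 1.0, 0.0]
wrist_force: [0.6, 0.4, -0.1]
finger_gap: 0.0001
finger_force: 0.0
```

Run:
```python
from m import *
s=st()
for c in("side","top"):
    p=capture(c);P=world(p).reshape(-1,3)
    rect(P,(.46,.285),.05,.105,.118,c+" grip");rect(P,(.455,.285),.05,.07,.081,c+" cap")
```

```text
t 40.92 pos [0.4064 0.2855 0.0565] R [[-0.999, -0.037, 0.002], [-0.037, 0.999, 0.0], [-0.002, 0.0, -1.0]] F [ 0.6  0.4 -0.1] gap 0.0001 q [ 0.464  0.425 -0.559  0.585 -0.001  0.427]
side grip 68 c 462.6 283.3 size 48.3 22.2 ang -0.7 z 111.9
side cap 149 c 453.5 277.6 size 92.4 72.0 ang -9.6 z 78.7
top grip 179 c 452.5 280.4 size 70.6 22.6 ang 15.3 z 112.1
top cap 674 c 469.8 279.9 size 89.3 68.8 ang 52.2 z 78.3
```

Request:
{"api": "play_rows", "payload": {"targets": [[-0.5,0,0,0,0,0],[-0.5,0,0,0,0,0],[-0.5,0,0,0,0,0],[-0.5,0,0,0,0,0],[-0.5,0,0,0,0,0],[-0.5,0,0,0,0,0],[-0.5,0,0,0,0,0],[-0.5,0,0,0,0,0],[0,0,0,0,0,0]]}}

```text
time_s: 41.77
position: [0.4459, 0.2869, 0.0566]
orientation: [0.001, -0.018, 1.0, 0.0]
wrist_force: [1.6, 0.4, 0.0]
finger_gap: -0.0002
finger_force: 0.0
```

Run:
```python
from m import *
s=st()
for c in("side","top"):
    p=capture(c);P=world(p).reshape(-1,3)
    rect(P,(.505,.287),.045,.105,.118,c+" grip")
    if c=="side": save(p,"s8.png",(260,160,400,240),5)
```

```text
t 41.77 pos [0.4459 0.2869 0.0566] R [[-0.999, -0.037, 0.001], [-0.037, 0.999, 0.0], [-0.001, 0.0, -1.0]] F [1.6 0.4 0. ] gap -0.0002 q [ 0.433  0.474 -0.471  0.624 -0.     0.396]
side grip 60 c 502.9 282.5 size 47.7 23.7 ang 6.3 z 113.0
top grip 168 c 502.4 285.9 size 48.5 17.0 ang -1.7 z 111.8
```

View pics/s8.png

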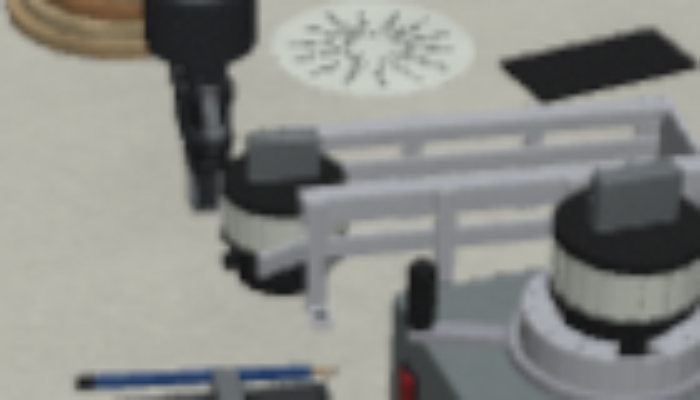

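The filter is upright and entering the rails at (280,210). Continue pushing.

Request:
{"api": "play_rows", "payload": {"targets": [[-0.5,0,0,0,0,0],[-0.5,0,0,0,0,0],[-0.5,0,0,0,0,0],[-0.5,0,0,0,0,0],[-0.5,0,0,0,0,0],[-0.5,0,0,0,0,0],[-0.5,0,0,0,0,0],[-0.5,0,0,0,0,0],[-0.5,0,0,0,0,0],[-0.5,0,0,0,0,0],[-0.5,0,0,0,0,0],[-0.5,0,0,0,0,0],[-0.5,0,0,0,0,0],[-0.5,0,0,0,0,0],[0,0,0,0,0,0],[0,0,0,0,0,0]]}}

```text
time_s: 43.2
position: [0.5151, 0.2893, 0.0565]
orientation: [0.0, -0.018, 1.0, 0.0]
wrist_force: [-0.7, -0.1, -0.1]
finger_gap: 0.0003
finger_force: 0.0
```

Run:
```python
from m import *
s=st()
for c in("side","top"):
    p=capture(c);P=world(p).reshape(-1,3)
    rect(P,(.572,.29),.045,.105,.118,c+" grip")
```

```text
t 43.2 pos [0.5151 0.2893 0.0565] R [[-0.999, -0.037, 0.001], [-0.037, 0.999, 0.0], [-0.001, 0.0, -1.0]] F [-0.7 -0.1 -0.1] gap 0.0003 q [ 0.387  0.565 -0.303  0.702 -0.     0.35 ]
side grip 61 c 571.8 284.8 size 45.4 19.2 ang -7.1 z 112.7
top grip 145 c 572.9 288.2 size 46.3 16.6 ang 1.5 z 112.2
```

Request:
{"api": "play_rows", "payload": {"targets": [[1,0,0,0,0,0],[2,0,0,0,0,0],[2.5,0,0,0,0,0],[2.5,0,0,0,0,0],[1,0,-2,0,0,0],[0,0,-4,0,0,0],[0,0,-4,0,0,0],[0,0,-4,0,0,0],[0,0,-4,0,0,0],[0,0,0,0,0,0],[0,0,0,0,0,0],[0,0,0,0,0,0]]}}

```text
time_s: 44.3
position: [0.424, 0.2859, 0.2362]
orientation: [0.0, -0.019, 1.0, 0.0]
wrist_force: [0.5, -0.6, -0.1]
finger_gap: 0.0
finger_force: 0.0
```

Run:
```python
from m import *
s=st()
for c in("side","top"):
    p=capture(c);P=world(p).reshape(-1,3);save(p,c+"9.png")
    rect(P,(.572,.29),.045,.105,.118,c+" rack grip");rect(P,(.653,-.0246),.05,.243,.262,c+" socket grip");rect(P,(.43,-.015),.05,.108,.125,c+" bin grip");rect(P,(.545,.0035),.02,.175,.188,c+" knob")
```

```text
t 44.3 pos [0.424  0.2859 0.2362] R [[-0.999, -0.037, 0.0], [-0.037, 0.999, 0.0], [-0.0, 0.0, -1.0]] F [ 0.5 -0.6 -0.1] gap 0.0 q [ 0.449  0.251 -0.283  1.036 -0.     0.411]
side rack grip 59 c 572.0 286.1 size 45.2 20.6 ang -7.7 z 112.8
side socket grip 113 c 656.6 -25.5 size 50.3 19.9 ang 6.1 z 252.1
side bin grip 71 c 431.7 -16.5 size 50.2 15.8 ang 89.6 z 117.0
side knob 32 c 545.4 3.1 size 20.3 14.6 ang 80.1 z 183.0
top rack grip 179 c 572.0 288.0 size 48.7 17.0 ang 2.4 z 112.1
top socket grip 212 c 656.5 -25.1 size 50.3 15.9 ang 8.8 z 253.5
top bin grip 183 c 431.8 -14.7 size 48.6 15.4 ang -87.4 z 116.3
top knob 64 c 544.9 3.3 size 16.8 16.1 ang -42.1 z 182.0
```

View pics/side9.png

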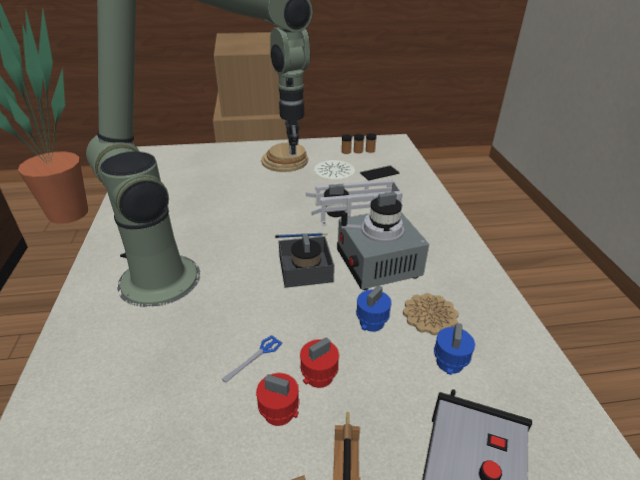

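Everything is in place: used filter in the bin (307,258), new one locked (385,215), spare in the rack (337,200), bystanders untouched and no other white filter left on the table.

```bash
python3 -c "from rig import finish_job;print(finish_job())"
```

```text
the job is handed in; nothing more can be done
None
```

The job is handed in: two full shaker strokes, used filter upright in the bin, one new filter seated locked in the collar, and the only other new filter upright about 65 mm into the rack; that filter tipped in the grip at the rack mouth on the first try, so I stood it up and pushed it in from behind.

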